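# Rock the sharpening stone into its spring holder

### The job

Get the stone ready for sharpening: take the sharpening stone off the chopping board and clamp it in its spring holder. Put one end in first, slanting down, and push it back against the sprung jaw with the orange face; then rock the other end down behind the fixed stop until the stone lies flat and fully home in the cradle, and let go of it. The stone is brittle, so feel your way in, never force or drop it, and leave the mug and the salt shaker where they stand.

Things in the scene. Friction and masses are not known exactly. Their poses are not given: they have to be found in the camera images.
- stone_center (a point): Centre of the loose sharpening stone, a rectangular block 150 x 50 x 30 mm, brown above, cream below, 0.36 to 0.54 kg. Brittle: all its contact forces on the holder together must stay below 50 N (clamped at rest: about 22 N). x along its length, y across its 50 mm width, z up; both ends alike. It starts flat on the 21 mm thick chopping board; grip it across its width near the middle.
- holder: Stone holder, fixed. Origin: underside centre of its pale wooden base (270 x 96 mm, top at z = 22 mm). x: along it TOWARDS THE SPRUNG JAW (end away from the robot), y across, z up. On it a cradle, floor at z = 28 mm, so the seated stone's centre is at z = 43, y = 0. The cradle is clamped at an offset d, -14 to +14 mm along x, that is NOT measured: feel (or see) it.
- jaw_mark (a point): Fixed point of the base at floor height, holder x = 72, z = 28 mm; axes as the holder's. The jaw's orange face stands at rest d beyond it (+x). Jaw: steel plate 10 mm high over the floor, square top edge; it slides back (+x) 9 mm to a hard stop, resisting with 6 N plus 1 N per mm (and 0.1 N per mm/s). The gap from stop to jaw is 147 mm at rest, 156 mm with the jaw right back.
- stop_mark (a point): Fixed point of the base at floor height, holder x = -75, z = 28 mm. The upright face of the fixed stop (black block, two screw heads, 10 mm high over the floor) stands d from it along x. The stone's tail drops behind it once the jaw is pushed back 3.5 mm or more (9.5 N; with friction 12 to 15 N may be needed). Let go, the jaw pushes the stone back against this stop and clamps it.
- seat_mark (a point): Fixed point of the base at its middle, at floor height (holder z = 28 mm). Low black cheeks guide both ends of the stone: upright with 1.1 mm play a side up to 5 mm over the floor, then sloping outward by 3 mm up to 9 mm; they run from x = d - 76 to d - 46 mm and from d + 28 to d + 95 mm. Between them both sides are open for fingers down to the wood (6 mm below the floor).
- mug: Orange mug, 78 x 108 mm, 101 mm tall, loose; stands to the left. Origin: centre of its underside. Leave it alone.
- salt: Salt shaker with a grey top, 44 mm across, 90 mm tall, loose; stands beyond the holder. Origin: centre of its underside. Leave it alone.

How it is judged:
By the outcome, as a careful person would: the job done as asked, in the order asked, and still so for the second after the job is handed in, with the robot touching nothing.
It also fails if it takes over 72 s, if anything falls off the work surface, if the arm or the gripper's body presses on something with over 40 N, if the wrist force passes 120 N, or if a joint passes its speed limit or range.

### The arm

A 6-joint arm with a two-finger parallel gripper is mounted at the origin on a cart in front of the work surface, level with it; the furniture and walls round the work are solid. World frame = base frame: x ahead of the robot, y to its left, z up, the work surface at z = 0. Lengths are in m, angles in degrees, forces in N, time in s.
With the tool pointing down it reaches from about 0.375 to 0.9 m from the base axis. Payload 3.1 kg.
Tool frame: the origin (TCP) lies midway between the tips of the shut fingers; the grasp point (between the pads) lies 19 mm behind it; z points along the fingers, y is the direction in which the jaws open and shut (so a half turn about z gives the same grasp; the last joint's range is limited). The gripper opens to 87 mm and grips with 3 to 60 N. Pads are 19 mm wide; open, the fingers measure 117 mm over their backs; the gripper's body (75 mm by 190 mm) begins 51 mm behind the grasp point.
Start: joints at [-81.962, 30.224, 82.088, -0, 67.689, -10.227], TCP at [0.196, -0.593, 0.223] pointing down, gripper open.
Joint ranges: [-176.69, 176.69], [-43.24, 126.21], [12.49, 139.97], [-82, 262], [0, 151.66], [-163.58, 163.58]. Speed limits (degrees/s): [159.86, 159.86, 180, 180, 180, 180].

### API

Orientations are given as a 3x3 rotation matrix whose columns are the frame's x, y, z axes.
In Python, from rig import bot, capture, get_calibration gives the robot as it stands.
- The arm moves only by the tool play_rows, never from a script. Its arguments are lists of equal length, an entry for each row: "fingers": the closure in counts, from 0 (fully open) to 255 (shut); "linear": the shift along the tool's x, y, z in mm, a list of three; "rot": the turn, a rotation vector about the tool's x, y, z in degrees, a list of three. A call has 1 to 20 rows; each row is the pose to reach, as a shift and turn from the pose commanded when the call began, along the tool's axes at that moment; what a row does not reach only later rows make up. A row lasts 1/10 s, in which the tool goes at most 50 mm and 8.59 degrees, less where a joint would pass 70% of its speed; a pose out of reach is approached as far as the arm can. A call with a gripper value outside its range is refused whole. The fingers move at their own pace and stop on an object; the grip force is fixed at half the most. Time passes only in rows, so rows that repeat a pose let the fingers close. It gives the time, the measured TCP pose, the force and the opening at its end, in the units of the state.
- bot.read_state(): the state, without advancing time (a new reading comes with each control period).
- capture(name): name is "scene" or "top" or "wrist"; returns the picture (420x560x3 uint8, red, green, blue); there is no depth.
- get_calibration(name): a dict with "vfov" (degrees; the focal length in pixels is half the picture's height over the tangent of half this angle, whatever the lens; pixels are square), "cx", "cy" (the principal point, pixels), "camera_from_world" (4x4, takes a point from world to camera coordinates). Camera axes: x right, y down, z forward; pixel columns grow to the right and rows downward; lengths in m; the calibration is good to about 2 mm. The wrist camera is an equidistant fisheye: a pixel r from the principal point sees the ray r / f radians off the axis. A picture is of the moment at which its call begins: read the wrist's pose just before it. get_calibration takes no time and is no camera call; for the wrist camera it gives the pose at the moment of the call.
- bot.hand_in(): hands the job in, once; it reports no verdict.
The state is a dict: "time_s": time; "joint_positions": joint angles; "qvel": joint speeds; "tau": joint torques, N m; "position": TCP position; "tcp_rot": TCP orientation; "force": force on the tool from outside, world axes, zero at the start; "moment": the same for the moment, N m; "opening": opening from 0.0 (shut) to 1.0 (fully open).
Only numpy, scipy, OpenCV 4.12 (cv2) and the standard library are available. Lean on these libraries where they do the work, as an engineer would, in place of code of your own. Each camera call takes 0.05 s, during which the arm holds its last target.

## Working session

There is one attempt and no reset: what is moved stays moved. The work goes in short steps, Python scripts to look and compute and a tool call to move; the robot and the scene stay as the last step left them, time stands still between calls to the robot, and variables do not carry over. Pictures are saved under pics/ and viewed, and the job is handed in when it is done.

Besides the shell and the picture viewer there is one more tool, called after "Request:" by a JSON object that holds its "api" and its "payload", one argument or row to a line. play_rows: Moves the arm, as the interface text tells. Its arguments: {"type":"object","properties":{"fingers":{"type":"array"},"linear":{"type":"array"},"rot":{"type":"array"}},"required":["fingers","linear","rot"]}

```bash
ls; mkdir -p pics; python3 - <<'E'
from rig import bot,capture,get_calibration
import cv2,json
print(bot.read_state())
for n in ["scene","top","wrist"]:
    c=get_calibration(n); print(n,c)
    im=capture(n); cv2.imwrite(f"pics/{n}0.png",im[:,:,::-1])
E
```

```text
pics
{'time_s': 0.0, 'joint_positions': array([-8.19625187e+01,  3.02773766e+01,  8.21546719e+01, -2.69101029e-03,
        6.76884725e+01, -1.02278993e+01]), 'qvel': array([-0.03160717, -0.00982048,  0.02599076, -0.03887545,  0.03660685,
        0.04269318]), 'tau': array([ 8.98497728e-04, -4.40037811e+01, -1.76589292e+01,  6.34015328e-02,
        5.84775140e-02, -1.65675478e-04]), 'position': array([ 0.19579421, -0.59278818,  0.22159818]), 'tcp_rot': array([[ 9.49609478e-01,  3.13435361e-01, -3.37135179e-04],
       [ 3.13435368e-01, -9.49607265e-01,  2.07674786e-03],
       [ 3.30780201e-04, -2.07776954e-03, -9.99997787e-01]]), 'force': array([ 0.33309651, -0.87509449,  1.30774474]), 'moment': array([-0.02805755,  0.00382216, -0.00426622]), 'opening': 0.99801040032586}
scene {'vfov': 53.93686103613373, 'cx': 281.65900515660513, 'cy': 205.2536708035922, 'camera_from_world': array([[-0.66041477, -0.75085606,  0.00821632,  0.40345868],
       [-0.49952197,  0.43113181, -0.7514008 ,  0.30910041],
       [ 0.56065153, -0.50034042, -0.65979491,  0.90137632],
       [ 0.        ,  0.        ,  0.        ,  1.        ]])}
top {'vfov': 42.795728418782396, 'cx': 278.77902920182595, 'cy': 200.141389263446, 'camera_from_world': array([[-0.01272733, -0.99982591,  0.01364424,  0.00584951],
       [-0.99859935,  0.01200853, -0.0515279 ,  0.59339512],
       [ 0.05135509, -0.01428094, -0.99857834,  1.36518757],
       [ 0.        ,  0.        ,  0.        ,  1.        ]])}
wrist {'vfov': 65.70646984690485, 'cx': 278.0249279158764, 'cy': 208.57412770946235, 'camera_from_world': array([[ 0.31296306, -0.94976383, -0.00167051, -0.62293649],
       [-0.91802893, -0.30295583,  0.25581369, -0.03060825],
       [-0.24346868, -0.07852666, -0.96672466,  0.39057567],
       [ 0.        ,  0.        ,  0.        ,  1.        ]])}
```

View pics/scene0.png

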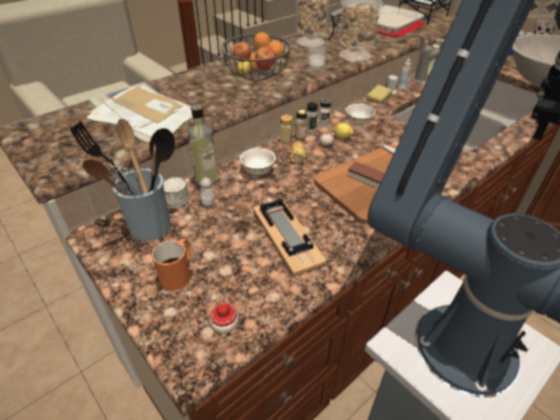

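View pics/top0.png

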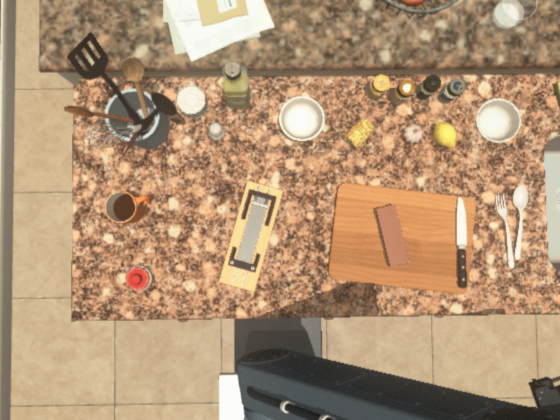

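View pics/wrist0.png

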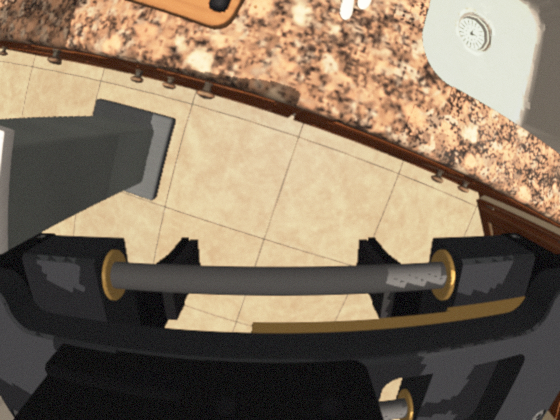

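The scene view shows the holder near (290,235) and the stone on the board near (370,175). In the top view the holder is around (251,235), the stone around (391,235), the mug at (122,207) and the salt shaker at (216,130). I'll zoom in on the top view.

```bash
cat > h.py <<'E'
import numpy as np,cv2
from rig import bot,capture,get_calibration
def f_of(c): return 210/np.tan(np.radians(c['vfov'])/2)
def ray(c,uv,fish=False):
    f=f_of(c); d=np.array([uv[0]-c['cx'],uv[1]-c['cy']])/f
    if fish:
        r=np.linalg.norm(d); v=np.array([*(d/r*np.sin(r)),np.cos(r)]) if r>0 else np.array([0,0,1.])
    else: v=np.array([*d,1.])
    T=c['camera_from_world']; R=T[:3,:3]; return -R.T@T[:3,3], R.T@v
def onz(c,uv,z,fish=False):
    o,v=ray(c,uv,fish); return o+v*(z-o[2])/v[2]
def proj(c,P,fish=False):
    T=c['camera_from_world']; p=T[:3,:3]@np.asarray(P,float)+T[:3,3]; f=f_of(c)
    if fish:
        rr=np.hypot(p[0],p[1]); th=np.arctan2(rr,p[2]); return np.array([c['cx']+f*th*p[0]/rr,c['cy']+f*th*p[1]/rr])
    return np.array([c['cx']+f*p[0]/p[2],c['cy']+f*p[1]/p[2]])
def crop(im,x0,x1,y0,y1,k,name):
    cv2.imwrite(name,cv2.resize(im[y0:y1,x0:x1,::-1],None,fx=k,fy=k,interpolation=cv2.INTER_CUBIC))
E
python3 - <<'E'
from h import *
im=cv2.imread('pics/top0.png')[:,:,::-1]
crop(im,205,415,175,295,3.8,'pics/top0z.png')
c=get_calibration('top')
for n,uv,z in [('stone',(391,235),.051),('hold',(251,235),.022),('mug',(122,207),.1),('salt',(216,130),.09)]: print(n,onz(c,uv,z).round(4))
E
```

```text
stone [ 0.5007 -0.2813  0.051 ]
hold [0.5048 0.0707 0.022 ]
mug [0.5771 0.3772 0.1   ]
salt [0.7634 0.1511 0.09  ]
```

View pics/top0z.png

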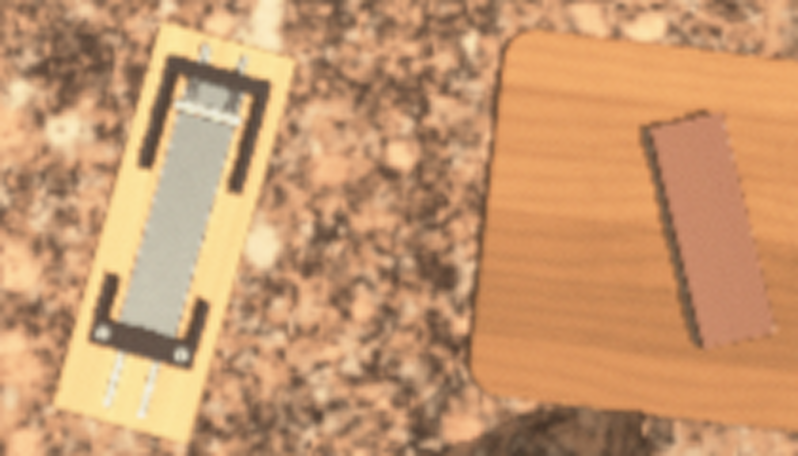

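```bash
python3 - <<'E'
from h import *
c=get_calibration('top')
Z=lambda p:(205+p[0]/3.8,175+p[1]/3.8)
for n,z,pts in [('stone',.051,[(650,127),(712,112),(775,330),(705,347)]),('holder',.022,[(163,27),(292,63),(187,443),(57,405)]),
  ('salt',.0,[(0,0)])]:
    P=np.array([onz(c,Z(p),z)[:2] for p in pts]); m=P.mean(0); a=(P[0]+P[1]-P[2]-P[3]); 
    print(n,P.round(4).tolist(),m.round(4),np.degrees(np.arctan2(a[1],a[0])).round(2),np.linalg.norm(a)/2, np.linalg.norm(P[0]+P[3]-P[1]-P[2])/2)
for n,p,z in [('jaw white',(210,112),.038),('stop inner',(152,330),.038)]: print(n,onz(c,Z(p),z).round(4))
w=get_calibration('wrist'); T=w['camera_from_world']; s=bot.read_state()
R=s['tcp_rot']; o=-T[:3,:3].T@T[:3,3]; print('cam in tool',R.T@(o-s['position']), (R.T@T[:3,:3].T).round(3))
E
```

```text
stone [[0.5678, -0.2452], [0.5772, -0.2866], [0.4331, -0.3248], [0.4226, -0.2783]] [ 0.5002 -0.2837] 13.84 0.14903282490260508 0.04504303261014448
holder [[0.6404, 0.0773], [0.615, -0.0095], [0.3613, 0.0639], [0.3878, 0.1505]] [0.5011 0.0705] -16.17 0.2635179743885752 0.09046910572946336Traceback (most recent call last):
  File "<stdin>", line 6, in <module>
IndexError: index 1 is out of bounds for axis 0 with size 1
```

```bash
cat >> h.py <<'E'
from scipy.spatial.transform import Rotation as Ro
def toolR(yaw,pitch=0):
    # tool x along heading yaw (deg), z down; pitch: nose (tool +x) down positive
    Rz=Ro.from_euler('z',yaw,degrees=True).as_matrix()
    return Rz@Ro.from_euler('y',pitch,degrees=True).as_matrix()@np.diag([1.,-1,-1])
def delta(p0,R0,p1,R1):
    return (R0.T@(np.asarray(p1)-p0)*1000).round(1),(np.degrees(Ro.from_matrix(R0.T@R1).as_rotvec())).round(2)
E
python3 - <<'E'
from h import *
w=get_calibration('wrist'); T=w['camera_from_world']; s=bot.read_state()
R=s['tcp_rot']; o=-T[:3,:3].T@T[:3,3]; print('cam in tool',R.T@(o-s['position']), (R.T@T[:3,:3].T).round(3).tolist())
p0=np.array([.196,-.593,.223]); R0=toolR(18.265)
print(R0-R)
print(delta(p0,R0,[.5,-.284,.2],toolR(14)))
c=get_calibration('top')
Z=lambda p:(205+p[0]/3.8,175+p[1]/3.8)
for n,p,z in [('jaw white',(210,112),.038),('stop inner',(152,330),.038)]: print(n,onz(c,Z(p),z).round(4))
E
```

```text
cam in tool [ 0.06992094 -0.00102904 -0.16269553] [[-0.001, -0.967, -0.256], [1.0, -0.001, 0.0], [-0.0, -0.256, 0.967]]
[[ 9.20497280e-06 -2.77905955e-05  2.48407600e-04]
 [-2.77485116e-05 -1.06793432e-05 -1.69948031e-03]
 [-2.96796023e-04  1.69170085e-03 -1.47497091e-06]]
(array([ 385.5, -198.2,   23. ]), array([0.  , 0.  , 4.27]))
jaw white [0.5818 0.0458 0.038 ]
stop inner [0.4378 0.0858 0.038 ]
```

Request:
{"api": "play_rows", "payload": {
  "fingers": [0,0,0,0,0,0,0,0,0,0,0,0,0,0],
  "linear": [
    [40,-20,2],
    [80,-40,5],
    [120,-60,8],
    [160,-80,11],
    [200,-100,14],
    [240,-120,17],
    [280,-140,20],
    [320,-165,22],
    [350,-180,23],
    [370,-190,23],
    [385.5,-198.2,23],
    [385.5,-198.2,23],
    [385.5,-198.2,23],
    [385.5,-198.2,23]
  ],
  "rot": [
    [0,0,0.5],
    [0,0,1],
    [0,0,1.5],
    [0,0,2],
    [0,0,2.5],
    [0,0,3],
    [0,0,3.5],
    [0,0,4],
    [0,0,4.27],
    [0,0,4.27],
    [0,0,4.27],
    [0,0,4.27],
    [0,0,4.27],
    [0,0,4.27]
  ]
}}

```text
time_s: 1.55
position: [0.4991, -0.2852, 0.1994]
tcp_rot: [[0.971, 0.241, -0.001], [0.241, -0.971, -0.0], [-0.001, -0.0, -1.0]]
force: [0.6, -0.0, -0.7]
opening: 1.0
```

```bash
python3 - <<'E'
from h import *
s=bot.read_state(); print(s['time_s'],s['position'],s['force'],np.abs(s['qvel']).max())
c=get_calibration('wrist'); im=capture('wrist'); cv2.imwrite('pics/w1.png',im[:,:,::-1])
import pickle; pickle.dump((c,s),open('w1.pkl','wb'))
a=np.array([np.cos(np.radians(14)),np.sin(np.radians(14)),0]); b=np.array([-a[1],a[0],0])
for i,j in [(1,1),(1,-1),(-1,-1),(-1,1)]: print(proj(c,np.array([.5,-.284,.051])+.075*i*a+.025*j*b,True))
E
```

```text
1.55 [ 0.49913809 -0.2851782   0.19942342] [ 0.5749037  -0.00325816 -0.72458521] 0.44399114532944883
[251.58589591 117.95440867]
[304.42135386 117.87824555]
[302.01329966 264.88124513]
[254.41265755 264.94957208]
```

View pics/w1.png

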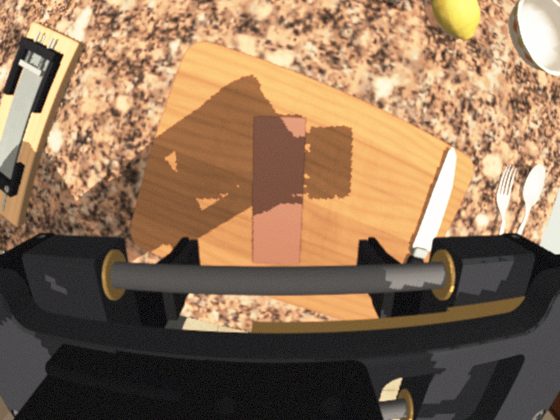

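```bash
python3 - <<'E'
from h import *
im=cv2.imread('pics/w1.png')[:,:,::-1]
crop(im,235,320,100,275,3.4,'pics/w1z.png')
crop(im,0,90,10,230,2.7,'pics/w1h.png')
E
```

```text
(no output)
```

View pics/w1z.png

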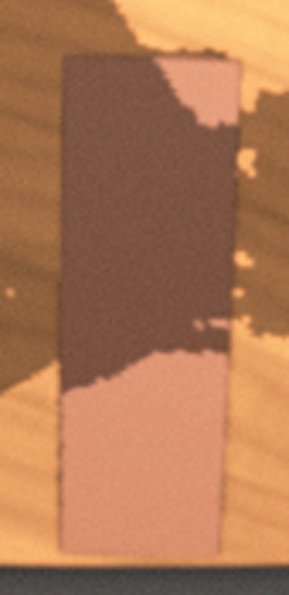

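```bash
python3 - <<'E'
from h import *
import pickle
c,s=pickle.load(open('w1.pkl','rb'))
P=np.array([onz(c,(235+x/3.4,100+y/3.4),.051,True)[:2] for x,y in [(64,57),(240,58),(219,555),(62,551)]])
m=P.mean(0); a=P[0]+P[1]-P[2]-P[3]; yaw=np.degrees(np.arctan2(a[1],a[0]))
print(P.round(4).tolist(),m,yaw,np.linalg.norm(a)/2,np.linalg.norm(P[0]+P[3]-P[1]-P[2])/2)
print(delta(s['position'],s['tcp_rot'],[*m,.023],toolR(yaw)))
E
```

```text
[[0.5683, -0.2434], [0.5799, -0.291], [0.4345, -0.3232], [0.4241, -0.276]] [ 0.50170118 -0.28339812] 12.615854424550934 0.14835889457379972 0.04867350855065706
(array([  3. ,  -1.1, 176.4]), array([-0.  ,  0.03,  1.33]))
```

Request:
{"api": "play_rows", "payload": {
  "fingers": [0,0,0,0,0,0,0,0,0,0],
  "linear": [
    [1,0,30],
    [2,-1,60],
    [3,-1,90],
    [3,-1,120],
    [3,-1,140],
    [3,-1,155],
    [3,-1,165],
    [3,-1,171],
    [3,-1,174],
    [3,-1,174]
  ],
  "rot": [
    [0,0,0.5],
    [0,0,1],
    [0,0,1.3],
    [0,0,1.3],
    [0,0,1.3],
    [0,0,1.3],
    [0,0,1.3],
    [0,0,1.3],
    [0,0,1.3],
    [0,0,1.3]
  ]
}}

```text
time_s: 2.6
position: [0.5026, -0.2831, 0.0257]
tcp_rot: [[0.976, 0.219, 0.0], [0.219, -0.976, -0.0], [0.0, 0.0, -1.0]]
force: [-0.5, -0.9, 0.0]
opening: 1.001
```

```bash
python3 - <<'E'
from h import *
s=bot.read_state(); print(s['time_s'],s['position'],s['force'],np.abs(s['qvel']).max())
im=capture('wrist'); cv2.imwrite('pics/w2.png',im[:,:,::-1])
E
```

```text
2.6 [ 0.50262091 -0.28309004  0.02574449] [-0.49786805 -0.88157993  0.0141041 ] 0.6611400910975943
```

View pics/w2.png

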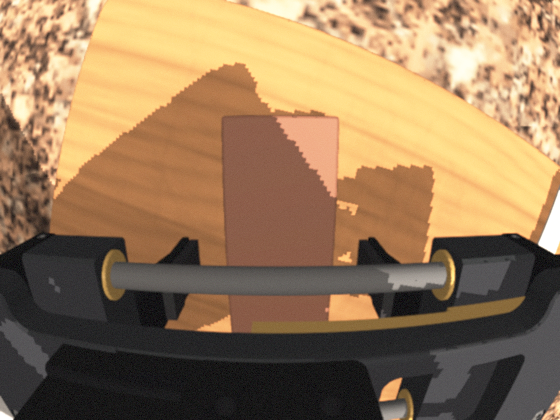

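View pics/w1h.png

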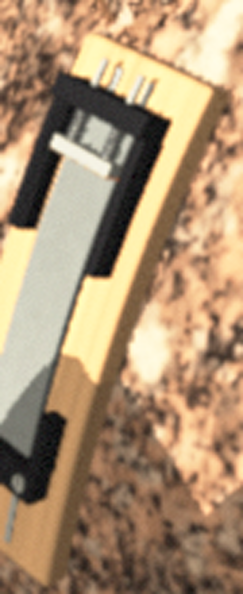

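The stone lies squarely between the fingers: its edges are at columns 222 and 338, and the fingers at about 190 and 362. Closing the gripper now.

Request:
{"api": "play_rows", "payload": {
  "fingers": [255,255,255,255,255,255,255,255,255,255,255],
  "linear": [
    [0,0,0],
    [0,0,0],
    [0,0,0],
    [0,0,0],
    [0,0,0],
    [0,0,0],
    [0,0,0],
    [0,0,0],
    [0,0,0],
    [0,0,0],
    [0,0,0]
  ],
  "rot": [
    [0,0,0],
    [0,0,0],
    [0,0,0],
    [0,0,0],
    [0,0,0],
    [0,0,0],
    [0,0,0],
    [0,0,0],
    [0,0,0],
    [0,0,0],
    [0,0,0]
  ]
}}

```text
time_s: 3.75
position: [0.5027, -0.283, 0.0256]
tcp_rot: [[0.976, 0.22, 0.0], [0.22, -0.976, -0.001], [0.0, 0.001, -1.0]]
force: [1.3, -0.5, 0.3]
opening: 0.578
```

```bash
python3 - <<'E'
from h import *
s=bot.read_state(); print(s['time_s'],s['position'],s['force'],s['moment'],s['opening']*87)
E
```

```text
3.75 [ 0.50274797 -0.28302158  0.02563104] [ 1.27914382 -0.52608735  0.29579106] [-0.16574798 -0.05932776 -0.01033824] 50.24742183657491
```

```bash
python3 - <<'E'
from h import *
s=bot.read_state()
print(delta(s['position'],s['tcp_rot'],[.47,-.06,.25],toolR(-16.2)))
E
```

```text
(array([  17.2, -224.6, -224.5]), array([ 0.03, -0.03, 28.9 ]))
```

Request:
{"api": "play_rows", "payload": {
  "fingers": [255,255,255,255,255,255,255,255,255,255,255,255,255,255,255,255,255,255],
  "linear": [
    [0,0,-3],
    [0,0,-10],
    [0,0,-25],
    [0,0,-45],
    [0,0,-70],
    [0,0,-100],
    [0,-10,-130],
    [2,-30,-160],
    [4,-55,-185],
    [6,-80,-205],
    [8,-110,-218],
    [11,-140,-224],
    [13,-165,-224],
    [15,-190,-224],
    [16,-208,-224],
    [17,-219,-224],
    [17,-224,-224],
    [17,-224,-224]
  ],
  "rot": [
    [0,0,0],
    [0,0,0],
    [0,0,0],
    [0,0,0],
    [0,0,0],
    [0,0,0],
    [0,0,2],
    [0,0,5],
    [0,0,8],
    [0,0,12],
    [0,0,16],
    [0,0,20],
    [0,0,23],
    [0,0,26],
    [0,0,28],
    [0,0,28.9],
    [0,0,28.9],
    [0,0,28.9]
  ]
}}

```text
time_s: 5.55
position: [0.4692, -0.0598, 0.25]
tcp_rot: [[0.961, -0.278, -0.0], [-0.278, -0.961, -0.0], [-0.0, 0.0, -1.0]]
force: [0.1, -0.3, -4.3]
opening: 0.572
```

```bash
python3 - <<'E'
from h import *
import pickle
s=bot.read_state(); print(s['time_s'],s['position'],s['force'],s['moment'],s['opening'],np.abs(s['qvel']).max())
c=get_calibration('wrist'); im=capture('wrist'); cv2.imwrite('pics/w3.png',im[:,:,::-1]); pickle.dump((c,s),open('w3.pkl','wb'))
im=capture('top'); cv2.imwrite('pics/t3.png',im[:,:,::-1])
E
```

```text
5.55 [ 0.4691674  -0.05978714  0.25003319] [ 0.08132347 -0.26683033 -4.32162856] [0.03625172 0.01812257 0.03207604] 0.5718958010427533 1.1669201790568642
```

View pics/w3.png

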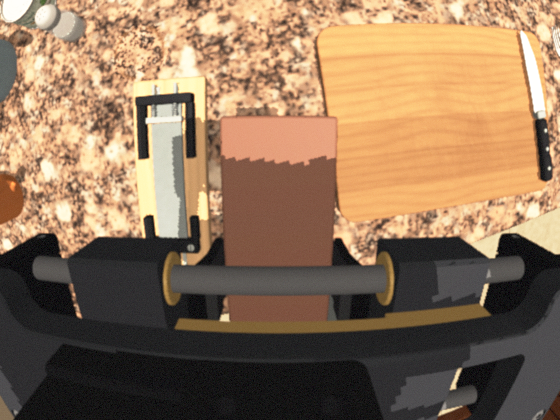

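```bash
python3 - <<'E'
from h import *
im=cv2.imread('pics/w3.png')[:,:,::-1]
crop(im,125,225,65,265,3,'pics/w3z.png')
im=cv2.imread('pics/t3.png')[:,:,::-1]
crop(im,205,345,165,295,4.5,'pics/t3z.png')
E
```

```text
(no output)
```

View pics/w3z.png

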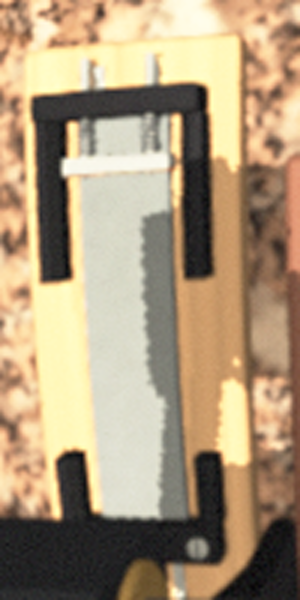

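View pics/t3z.png

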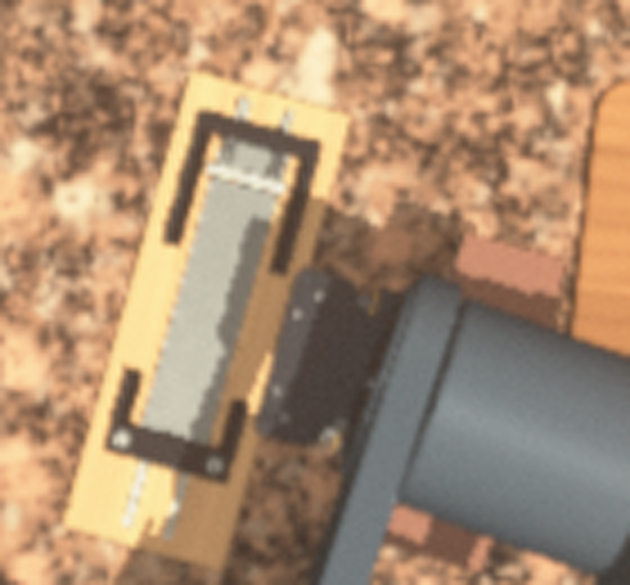

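```bash
python3 - <<'E'
from h import *
import pickle
c,s=pickle.load(open('w3.pkl','rb'))
W=lambda x,y,z: onz(c,(125+x/3,65+y/3),z,True)
a,b=W(27,50,.022),W(242,38,.022); print('far corners',a.round(4),b.round(4),np.linalg.norm(a-b), 'yaw',np.degrees(np.arctan2((a-b)[1],(a-b)[0]))-90)
# edges: left wood edge, right edge
L=[W(27,50,.022),W(40,300,.022),W(55,500,.022)]; R=[W(242,38,.022),W(257,520,.022)]
for q in (L,R):
    d=q[0]-q[-1]; print('edge yaw',np.degrees(np.arctan2(d[1],d[0])))
yaw=-16.3; 
for yaw in (-16.5,-16,):
    ax=np.array([np.cos(np.radians(yaw)),np.sin(np.radians(yaw)),0]); ay=np.array([-ax[1],ax[0],0])
    m=(a+b)/2; print('origin from far edge',(m-.135*ax).round(4))
    for n,p in [('jawL',W(63,174,.038)),('jawR',W(172,167,.038)),('stop',W(150,519,.038)),('screw',W(197,548,.038)),('cheek far L in',W(68,280,.037)),('cheek far R in',W(186,275,.037)),('cheekfar L end',W(55,280,.037)),('floorL',W(100,480,.028)),('floorR',W(187,480,.028))]:
        q=p-(m-.135*ax); print(n,(q@ax*1000).round(1),(q@ay*1000).round(1))
c=get_calibration('top'); Z=lambda x,y,z:onz(c,(205+x/4.5,165+y/4.5),z)
P=np.array([Z(195,73,.022),Z(348,115,.022),Z(66,525,.022)])
print(P.round(4),np.linalg.norm(P[0]-P[1]),np.linalg.norm(P[0]-P[2]),((P[1]+P[2])/2).round(4)); d=P[0]-P[2]; print(np.degrees(np.arctan2(d[1],d[0])))
m=((P[1]+P[2])/2)
for n,p in [('jaw',Z(244,186,.038)),('stop',Z(178,438,.038)),('screws',(Z(122,440,.038)+Z(215,467,.038))/2)]:
    q=p-m; print(n,(q@ax*1000).round(1),(q@ay*1000).round(1))
E
```

```text
far corners [0.6464 0.0791 0.022 ] [ 0.6169 -0.0112  0.022 ] 0.09500293652440242 yaw -18.045186769328254
edge yaw -16.096150107632145
edge yaw -16.277687424117655
origin from far edge [0.5022 0.0723 0.022 ]
jawL 81.5 24.2
jawR 81.7 -22.6
stop -63.5 -4.9
screw -76.1 -24.8
cheek far L in 38.1 24.3
cheek far R in 38.7 -27.0
cheekfar L end 38.3 30.2
floorL -49.8 20.3
floorR -49.1 -19.8
origin from far edge [0.5019 0.0712 0.022 ]
jawL 81.7 24.7
jawR 81.5 -22.2
stop -63.6 -3.1
screw -76.3 -22.9
cheek far L in 38.3 25.1
cheek far R in 38.4 -26.1
cheekfar L end 38.6 31.0
floorL -49.7 21.9
floorR -49.3 -18.2
[[ 0.6426  0.0761  0.022 ]
 [ 0.6176 -0.0108  0.022 ]
 [ 0.3876  0.1514  0.022 ]] 0.09046971255253132 0.2659041188809023 [0.5026 0.0703 0.022 ]
-16.439837082998604
jaw 77.7 -0.3
stop -68.0 -2.2
screws -77.7 0.7
```

```bash
cat >> h.py <<'E'
YAW=-16.3; ORG=np.array([.5022,.0712,0]); NOSE=np.array([.075,0,.0046])
AX=np.array([np.cos(np.radians(YAW)),np.sin(np.radians(YAW)),0]); AY=np.array([-AX[1],AX[0],0])
def hol(p): q=np.asarray(p)-ORG; return np.array([q@AX,q@AY,q[2]])*1000
def wor(h): h=np.asarray(h)/1000; return ORG+AX*h[0]+AY*h[1]+np.array([0,0,h[2]])
def goal(nose_h,pitch,yaw=YAW):
    R=toolR(yaw,pitch); return wor(nose_h)-R@NOSE, R
def rep():
    s=bot.read_state(); R=s['tcp_rot']; F=s['force']; n=hol(s['position']+R@NOSE); t=hol(s['position']+R@(NOSE-np.array([.15,0,0])))
    pitch=-np.degrees(np.arcsin(R[2,0])) ; yaw=np.degrees(np.arctan2(R[1,0],R[0,0]))
    print('t',round(s['time_s'],2),'nose',n.round(2),'tail',t.round(2),'pitch',pitch.round(2),'yaw',yaw.round(2),'F_h',np.round([F@AX,F@AY,F[2]],2),'M',s['moment'].round(2),'open',round(s['opening']*87,1)); return s
E
python3 - <<'E'
from h import *
import pickle
c,s=pickle.load(open('w3.pkl','rb'))
z=s['position'][2]+.0254
for uv in [(222,117.5),(337,117.5)]:
    p=onz(c,uv,z,True); print((s['tcp_rot'].T@(p-s['position'])*1000).round(1))
for uv in [(222,117.5),(337,117.5)]:
    pass
s=rep()
g,R=goal([62,0,75],10); print(g,delta(s['position'],s['tcp_rot'],g,R))
E
```

```text
[ 72.6 -24.4 -25.4]
[ 72.6  24.  -25.4]
t 5.65 nose [  81.14 -135.71  245.39] tail [ -68.86 -135.98  245.26] pitch -0.05 yaw -16.2 F_h [-0.01  0.52 -5.01] M [0.01 0.01 0.04] open 49.5
[0.49158283 0.07430468 0.09255373] (array([ -17.1, -135.9,  157.3]), array([  0.03, -10.05,   0.1 ]))
```

```bash
sed -i 's/NOSE=np.array(\[.075/NOSE=np.array([.074/' h.py; python3 - <<'E'
from h import *
s=rep()
g,R=goal([66,0,65],10); print(g,delta(s['position'],s['tcp_rot'],g,R))
E
```

```text
t 5.65 nose [  80.14 -135.71  245.39] tail [ -69.86 -135.99  245.26] pitch -0.05 yaw -16.2 F_h [-0.01  0.52 -5.01] M [0.01 0.01 0.04] open 49.5
[0.49636727 0.07290561 0.08238008] (array([ -12.1, -135.9,  167.5]), array([  0.03, -10.05,   0.1 ]))
```

Request:
{"api": "play_rows", "payload": {
  "fingers": [255,255,255,255,255,255,255,255,255,255,255,255],
  "linear": [
    [-2,-15,5],
    [-3,-40,15],
    [-5,-65,30],
    [-7,-90,50],
    [-9,-110,75],
    [-10,-125,100],
    [-11,-133,125],
    [-12,-136,145],
    [-12,-136,160],
    [-12,-136,166],
    [-12,-136,167.5],
    [-12,-136,167.5]
  ],
  "rot": [
    [0,0,0],
    [0,-1,0],
    [0,-2,0],
    [0,-4,0],
    [0,-6,0.1],
    [0,-8,0.1],
    [0,-9,0.1],
    [0,-10,0.1],
    [0,-10,0.1],
    [0,-10,0.1],
    [0,-10,0.1],
    [0,-10,0.1]
  ]
}}

```text
time_s: 6.85
position: [0.4971, 0.073, 0.0824]
tcp_rot: [[0.945, -0.281, -0.166], [-0.277, -0.96, 0.049], [-0.172, -0.0, -0.985]]
force: [-0.4, -0.4, -4.7]
opening: 0.57
```

```bash
python3 - <<'E'
from h import *
import pickle
s=rep()
c=get_calibration('wrist'); im=capture('wrist'); cv2.imwrite('pics/w4.png',im[:,:,::-1]); pickle.dump((c,s),open('w4.pkl','wb'))
crop(im,190,370,0,200,3,'pics/w4z.png')
im=capture('scene'); cv2.imwrite('pics/s4.png',im[:,:,::-1]); crop(im,210,360,160,290,4.5,'pics/s4z.png')
E
```

```text
t 6.85 nose [66.67  0.21 65.07] tail [-81.09   0.31  90.95] pitch 9.93 yaw -16.34 F_h [-0.26 -0.51 -4.67] M [-0.01 -0.27  0.04] open 49.6
```

View pics/w4z.png

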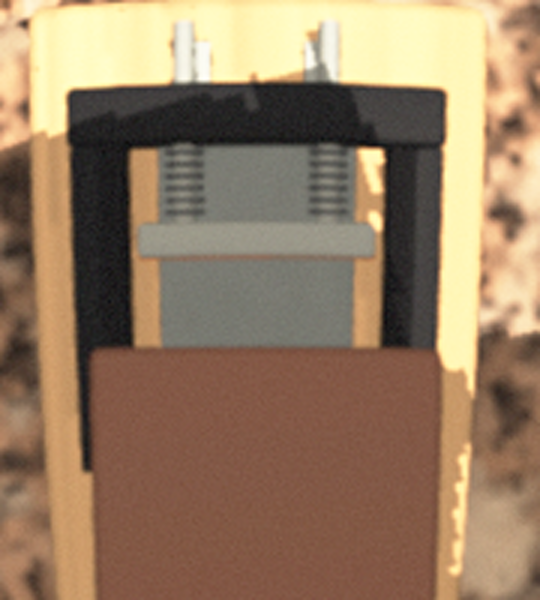

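View pics/s4z.png

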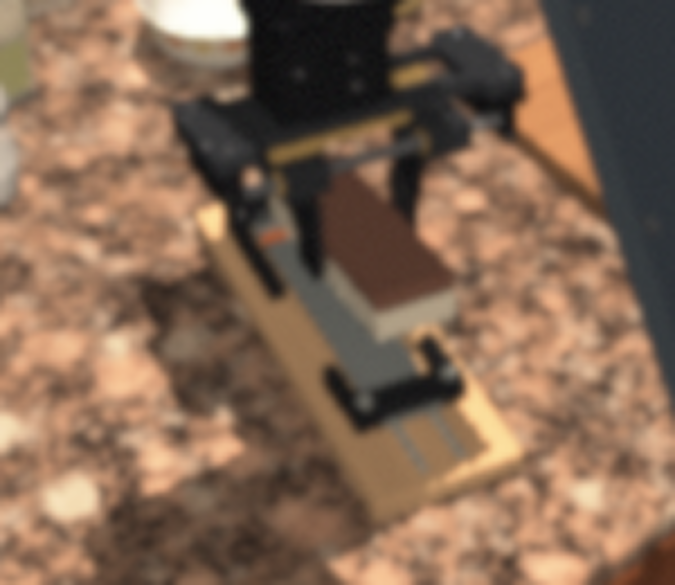

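```bash
python3 - <<'E'
from h import *
import pickle
c,s=pickle.load(open('w4.pkl','rb'))
W=lambda x,y,z: hol(onz(c,(190+x/3,y/3),z,True)).round(1)
for n,x,y,z in [('jawL',138,257,.038),('jawR',376,257,.038),('cheekL',129,180,.037),('cheekR',384,180,.037),('cheekL',131,330,.037),('cheekR',384,330,.037),('woodL',33,60,.022),('woodR',486,60,.022),('woodL',48,440,.022),('woodR',473,440,.022),('farL',33,12,.022),('farR',486,12,.022),('floorL',160,300,.028),('floorR',354,300,.028),('barL',70,140,.038),('barR',444,140,.038),('cheekLend',88,470,.037)]: print(n,W(x,y,z))
E
```

```text
jawL [80.8 25.5 38. ]
jawR [ 80.7 -20.6  38. ]
cheekL [96.2 27.1 37. ]
cheekR [ 96. -22.  37.]
cheekL [66.1 27.5 37. ]
cheekR [ 66.  -22.6  37. ]
woodL [124.1  49.   22. ]
woodR [123.8 -45.   22. ]
woodL [40.1 49.1 22. ]
woodR [ 40.  -45.3  22. ]
farL [134.9  48.9  22. ]
farR [134.6 -45.   22. ]
floorL [71.1 22.5 28. ]
floorR [ 71.  -17.4  28. ]
barL [104.8  38.3  38. ]
barR [104.5 -33.4  38. ]
cheekLend [37.1 37.6 37. ]
```

```bash
python3 - <<'E'
from h import *
import pickle
c,s=pickle.load(open('w4.pkl','rb')); R=s['tcp_rot']
for x,y in [(92,352),(437,352),(93,450),(437,450),(96,590),(436,590)]:
    o,v=ray(c,(190+x/3,y/3),True); o=R.T@(o-s['position']);v=R.T@v; p=o+v*(-.0254-o[2])/v[2]; print((p*1000).round(1))
T=c['camera_from_world']; print(R.T@(-T[:3,:3].T@T[:3,3]-s['position']))
E
```

```text
[ 72.6 -25.  -25.4]
[ 72.6  23.4 -25.4]
[ 58.7 -25.1 -25.4]
[ 58.7  23.6 -25.4]
[ 38.3 -25.4 -25.4]
[ 38.3  24.1 -25.4]
[ 0.06926226 -0.00085928 -0.16258227]
```

```bash
cat >> h.py <<'E'
ORG=ORG+AY*.0015
E
python3 - <<'E'
from h import *
s=rep()
for z in (40,33,30,28):
    g,R=goal([66.7,0,z],10); print(z,delta(s['position'],s['tcp_rot'],g,R))
E
```

```text
t 6.95 nose [66.75 -1.08 65.65] tail [-81.03  -1.03  91.39] pitch 9.88 yaw -16.32 F_h [ 0.49 -0.46 -5.55] M [-0.07 -0.26 -0.03] open 49.8
40 (array([ 4.4, -1.1, 25.1]), array([-0.02, -0.12, -0.02]))
33 (array([ 5.6, -1. , 32. ]), array([-0.02, -0.12, -0.02]))
30 (array([ 6.1, -1. , 35. ]), array([-0.02, -0.12, -0.02]))
28 (array([ 6.4, -1. , 36.9]), array([-0.02, -0.12, -0.02]))
```

Request:
{"api": "play_rows", "payload": {
  "fingers": [255,255,255,255,255,255,255,255,255,255],
  "linear": [
    [0.9,-0.5,5],
    [1.8,-1.2,10],
    [2.7,-1.2,15],
    [3.5,-1.2,20],
    [4.3,-1.2,24],
    [4.9,-1.2,27],
    [5.3,-1.2,29],
    [5.5,-1.2,30.5],
    [5.6,-1.2,31.5],
    [5.6,-1.2,31.5]
  ],
  "rot": [
    [0,0,0],
    [0,0,0],
    [0,0,0],
    [0,0,0],
    [0,0,0],
    [0,0,0],
    [0,0,0],
    [0,0,0],
    [0,0,0],
    [0,0,0]
  ]
}}

```text
time_s: 7.95
position: [0.4967, 0.0746, 0.05]
tcp_rot: [[0.945, -0.281, -0.167], [-0.276, -0.96, 0.049], [-0.174, 0.0, -0.985]]
force: [-1.0, 0.1, -5.9]
opening: 0.573
```

```bash
python3 - <<'E'
from h import *
import pickle
s=rep()
c=get_calibration('wrist'); im=capture('wrist'); cv2.imwrite('pics/w5.png',im[:,:,::-1]); pickle.dump((c,s),open('w5.pkl','wb'))
crop(im,190,370,20,200,3.3,'pics/w5z.png'); s=rep()
E
```

```text
t 7.95 nose [65.82  0.21 32.63] tail [-81.9    0.22  58.69] pitch 10.0 yaw -16.3 F_h [-0.97 -0.22 -5.95] M [-0.05 -0.25 -0.03] open 49.8
t 8.0 nose [65.88  0.2  32.75] tail [-81.84   0.23  58.78] pitch 9.99 yaw -16.31 F_h [ 0.45  0.43 -5.19] M [-0.06 -0.24  0.  ] open 50.0
```

View pics/w5z.png

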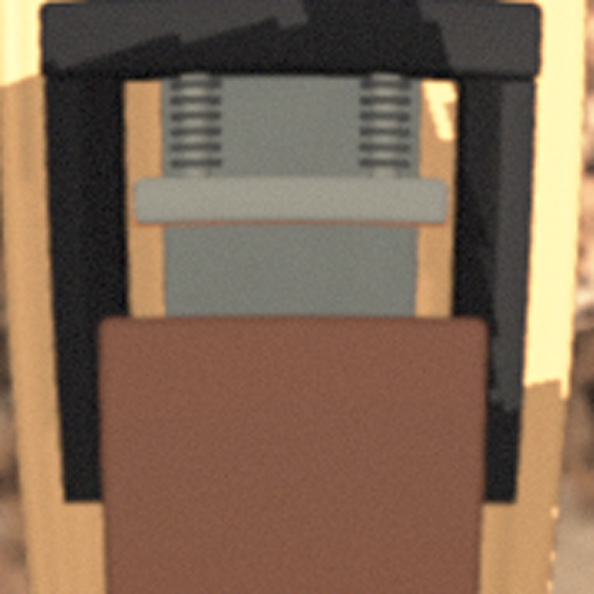

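Stone and cheeks are centred to within about 0.4 mm (zoomed columns 293.5 against 291 to 292). Next I feel down for the floor.

Request:
{"api": "play_rows", "payload": {
  "fingers": [255,255,255,255,255],
  "linear": [
    [0.2,-0.2,1],
    [0.35,-0.2,2],
    [0.5,-0.2,2.8],
    [0.55,-0.2,3.2],
    [0.55,-0.2,3.2]
  ],
  "rot": [
    [0,0,0],
    [0,0,0],
    [0,0,0],
    [0,0,0],
    [0,0,0]
  ]
}}

```text
time_s: 8.5
position: [0.4967, 0.0748, 0.0467]
tcp_rot: [[0.945, -0.281, -0.167], [-0.277, -0.96, 0.049], [-0.174, 0.0, -0.985]]
force: [0.4, -0.0, -4.8]
opening: 0.575
```

```bash
python3 -c "
from h import *
rep()"
```

```text
t 8.5 nose [65.76  0.38 29.36] tail [-81.95   0.4   55.43] pitch 10.01 yaw -16.31 F_h [ 0.44  0.09 -4.82] M [-0.02 -0.22  0.01] open 50.0
```

Request:
{"api": "play_rows", "payload": {
  "fingers": [255,255,255],
  "linear": [
    [0.1,0,0.5],
    [0.18,0,1],
    [0.18,0,1]
  ],
  "rot": [
    [0,0,0],
    [0,0,0],
    [0,0,0]
  ]
}}

```text
time_s: 8.8
position: [0.4967, 0.0748, 0.0457]
tcp_rot: [[0.945, -0.281, -0.167], [-0.276, -0.96, 0.049], [-0.174, 0.0, -0.985]]
force: [-0.4, 0.0, -5.0]
opening: 0.574
```

```bash
python3 -c "
from h import *
rep()"
```

```text
t 8.8 nose [65.78  0.4  28.34] tail [-81.94   0.41  54.41] pitch 10.01 yaw -16.3 F_h [-0.35 -0.09 -5.04] M [-0.05 -0.2  -0.01] open 49.9
```

Request:
{"api": "play_rows", "payload": {
  "fingers": [255,255],
  "linear": [
    [0.09,0,0.5],
    [0.09,0,0.5]
  ],
  "rot": [
    [0,0,0],
    [0,0,0]
  ]
}}

```text
time_s: 9.0
position: [0.4968, 0.0748, 0.0453]
tcp_rot: [[0.945, -0.281, -0.167], [-0.276, -0.96, 0.049], [-0.173, 0.0, -0.985]]
force: [0.3, -0.5, -4.1]
opening: 0.573
```

```bash
python3 -c "
from h import *
rep()"
```

```text
t 9.0 nose [65.9   0.44 27.96] tail [-81.82   0.45  53.98] pitch 9.99 yaw -16.31 F_h [ 0.43 -0.35 -4.06] M [-0.08 -0.17  0.04] open 49.9
```

Request:
{"api": "play_rows", "payload": {
  "fingers": [255,255],
  "linear": [
    [0.09,0,0.5],
    [0.09,0,0.5]
  ],
  "rot": [
    [0,0,0],
    [0,0,0]
  ]
}}

```text
time_s: 9.2
position: [0.4967, 0.0748, 0.045]
tcp_rot: [[0.945, -0.281, -0.167], [-0.276, -0.96, 0.049], [-0.174, 0.0, -0.985]]
force: [-1.2, 0.2, -2.2]
opening: 0.573
```

```bash
python3 -c "
from h import *
rep()"
```

```text
t 9.2 nose [65.8   0.42 27.65] tail [-81.93   0.44  53.7 ] pitch 10.0 yaw -16.31 F_h [-1.17 -0.11 -2.19] M [-0.05 -0.18 -0.02] open 49.9
```

Request:
{"api": "play_rows", "payload": {
  "fingers": [255,255,255,255,255,255,255,255],
  "linear": [
    [1.5,0,-0.25],
    [3,0,-0.5],
    [4.5,0,-0.8],
    [6,0,-1.05],
    [7.5,0,-1.3],
    [9,0,-1.6],
    [9.8,0,-1.75],
    [9.8,0,-1.75]
  ],
  "rot": [
    [0,0,0],
    [0,0,0],
    [0,0,0],
    [0,0,0],
    [0,0,0],
    [0,0,0],
    [0,0,0],
    [0,0,0]
  ]
}}

```text
time_s: 10.0
position: [0.5067, 0.0719, 0.0448]
tcp_rot: [[0.945, -0.281, -0.166], [-0.277, -0.96, 0.049], [-0.173, 0.0, -0.985]]
force: [-2.9, 1.2, 1.3]
opening: 0.571
```

```bash
python3 -c "
from h import *
rep()"
```

```text
t 10.0 nose [76.19  0.41 27.44] tail [-71.54   0.44  53.4 ] pitch 9.97 yaw -16.31 F_h [-3.07  0.33  1.29] M [0.02 0.12 0.01] open 49.7
```

Request:
{"api": "play_rows", "payload": {
  "fingers": [255,255,255],
  "linear": [
    [0.5,0,-0.1],
    [1,0,-0.17],
    [1,0,-0.17]
  ],
  "rot": [
    [0,0,0],
    [0,0,0],
    [0,0,0]
  ]
}}

```text
time_s: 10.3
position: [0.5071, 0.0718, 0.0448]
tcp_rot: [[0.945, -0.281, -0.167], [-0.276, -0.96, 0.049], [-0.174, 0.0, -0.985]]
force: [-3.0, 1.4, 1.6]
opening: 0.578
```

```bash
python3 -c "
from h import *
rep()"
```

```text
t 10.3 nose [76.63  0.41 27.42] tail [-71.08   0.42  53.51] pitch 10.02 yaw -16.3 F_h [-3.28  0.46  1.63] M [-0.    0.22 -0.03] open 50.3
```

Request:
{"api": "play_rows", "payload": {
  "fingers": [255,255,255],
  "linear": [
    [0.9,0,-0.7],
    [0.9,0,-0.7],
    [0.9,0,-0.7]
  ],
  "rot": [
    [0,0,0],
    [0,0,0],
    [0,0,0]
  ]
}}

```text
time_s: 10.6
position: [0.5097, 0.0711, 0.0451]
tcp_rot: [[0.946, -0.281, -0.164], [-0.277, -0.96, 0.048], [-0.171, -0.0, -0.985]]
force: [0.2, 0.1, -4.0]
opening: 0.569
```

```bash
python3 -c "
from h import *
rep()"
```

```text
t 10.6 nose [79.4   0.48 27.88] tail [-68.39   0.51  53.5 ] pitch 9.83 yaw -16.31 F_h [ 0.15  0.17 -4.  ] M [-0.07 -0.36 -0.03] open 49.5
```

Request:
{"api": "play_rows", "payload": {
  "fingers": [255,255,255],
  "linear": [
    [0.5,0,-0.1],
    [1,0,-0.17],
    [1,0,-0.17]
  ],
  "rot": [
    [0,0,0],
    [0,0,0],
    [0,0,0]
  ]
}}

```text
time_s: 10.9
position: [0.5098, 0.0711, 0.0452]
tcp_rot: [[0.945, -0.281, -0.166], [-0.277, -0.96, 0.049], [-0.173, -0.0, -0.985]]
force: [-0.2, 0.9, -4.5]
opening: 0.57
```

```bash
python3 -c "
from h import *
rep()"
```

```text
t 10.9 nose [79.39  0.46 27.94] tail [-68.36   0.49  53.84] pitch 9.94 yaw -16.31 F_h [-0.41  0.8  -4.5 ] M [-0.   -0.31  0.01] open 49.6
```

Request:
{"api": "play_rows", "payload": {
  "fingers": [255,255,255,255],
  "linear": [
    [0.7,0,-0.12],
    [1.4,0,-0.24],
    [2,0,-0.35],
    [2,0,-0.35]
  ],
  "rot": [
    [0,0,0],
    [0,0,0],
    [0,0,0],
    [0,0,0]
  ]
}}

```text
time_s: 11.3
position: [0.5099, 0.0709, 0.0453]
tcp_rot: [[0.945, -0.281, -0.169], [-0.276, -0.96, 0.049], [-0.176, 0.0, -0.984]]
force: [-4.1, 2.6, -1.6]
opening: 0.574
```

```bash
python3 -c "
from h import *
rep()"
```

```text
t 11.3 nose [79.45  0.38 27.74] tail [-68.2    0.39  54.2 ] pitch 10.16 yaw -16.3 F_h [-4.71  1.34 -1.56] M [ 0.28  0.24 -0.  ] open 50.0
```

Request:
{"api": "play_rows", "payload": {
  "fingers": [255,255,255,255],
  "linear": [
    [0.7,0,-0.12],
    [1.4,0,-0.24],
    [2,0,-0.35],
    [2,0,-0.35]
  ],
  "rot": [
    [0,0,0],
    [0,0,0],
    [0,0,0],
    [0,0,0]
  ]
}}

```text
time_s: 11.7
position: [0.5099, 0.0709, 0.0454]
tcp_rot: [[0.944, -0.281, -0.173], [-0.276, -0.96, 0.05], [-0.18, 0.001, -0.984]]
force: [-7.0, 3.8, 0.5]
opening: 0.572
```

```bash
python3 -c "
from h import *
rep()"
```

```text
t 11.7 nose [79.44  0.36 27.54] tail [-68.1    0.37  54.6 ] pitch 10.4 yaw -16.3 F_h [-7.82  1.67  0.5 ] M [0.56 0.77 0.07] open 49.8
```

Request:
{"api": "play_rows", "payload": {
  "fingers": [255,255,255,255,255],
  "linear": [
    [0.7,0,-0.3],
    [1.4,0,-0.55],
    [2.2,0,-0.7],
    [3,0,-0.9],
    [3,0,-0.9]
  ],
  "rot": [
    [0,0,0],
    [0,0,0],
    [0,0,0],
    [0,0,0],
    [0,0,0]
  ]
}}

```text
time_s: 12.2
position: [0.5113, 0.0705, 0.0457]
tcp_rot: [[0.943, -0.28, -0.177], [-0.276, -0.96, 0.051], [-0.184, 0.001, -0.983]]
force: [-7.0, 3.6, 0.5]
opening: 0.574
```

```bash
python3 -c "
from h import *
rep()"
```

```text
t 12.2 nose [80.85  0.34 27.54] tail [-66.59   0.33  55.11] pitch 10.59 yaw -16.3 F_h [-7.76  1.53  0.54] M [0.61 1.02 0.02] open 49.9
```

Request:
{"api": "play_rows", "payload": {
  "fingers": [255,255,255,255],
  "linear": [
    [0.7,0,-0.2],
    [1.4,0,-0.35],
    [2,0,-0.5],
    [2,0,-0.5]
  ],
  "rot": [
    [0,0,0],
    [0,0,0],
    [0,0,0],
    [0,0,0]
  ]
}}

```text
time_s: 12.6
position: [0.5124, 0.0701, 0.0458]
tcp_rot: [[0.943, -0.28, -0.179], [-0.276, -0.96, 0.051], [-0.186, 0.001, -0.983]]
force: [-8.8, 4.0, 2.1]
opening: 0.573
```

```bash
python3 -c "
from h import *
rep()"
```

```text
t 12.6 nose [81.93  0.33 27.51] tail [-65.46   0.32  55.37] pitch 10.7 yaw -16.3 F_h [-9.56  1.35  2.12] M [0.72 1.22 0.03] open 49.8
```

Request:
{"api": "play_rows", "payload": {
  "fingers": [255,255,255,255,255],
  "linear": [
    [0.7,0,-0.4],
    [1.4,0,-0.7],
    [2.1,0,-1],
    [2.8,0,-1.2],
    [2.8,0,-1.2]
  ],
  "rot": [
    [0,0,0],
    [0,0,0],
    [0,0,0],
    [0,0,0],
    [0,0,0]
  ]
}}

```text
time_s: 13.1
position: [0.514, 0.0696, 0.0462]
tcp_rot: [[0.943, -0.28, -0.181], [-0.276, -0.96, 0.052], [-0.188, 0.001, -0.982]]
force: [-9.9, 4.5, 0.4]
opening: 0.568
```

```bash
python3 -c "
from h import *
rep()"
```

```text
t 13.1 nose [83.56  0.28 27.69] tail [-63.75   0.28  55.97] pitch 10.86 yaw -16.3 F_h [-10.72   1.53   0.45] M [0.82 1.46 0.06] open 49.4
```

Request:
{"api": "play_rows", "payload": {
  "fingers": [255,255,255,255],
  "linear": [
    [0.7,0,-0.2],
    [1.4,0,-0.35],
    [2,0,-0.5],
    [2,0,-0.5]
  ],
  "rot": [
    [0,0,0],
    [0,0,0],
    [0,0,0],
    [0,0,0]
  ]
}}

```text
time_s: 13.5
position: [0.5151, 0.0693, 0.0463]
tcp_rot: [[0.942, -0.28, -0.183], [-0.275, -0.96, 0.052], [-0.19, 0.001, -0.982]]
force: [-11.5, 5.8, 1.2]
opening: 0.573
```

```bash
python3 -c "
from h import *
import pickle
s=rep()
c=get_calibration('wrist'); im=capture('wrist'); cv2.imwrite('pics/w6.png',im[:,:,::-1]); pickle.dump((c,s),open('w6.pkl','wb'))
crop(im,190,370,20,200,3.3,'pics/w6z.png')
im=capture('scene'); cv2.imwrite('pics/s6.png',im[:,:,::-1]); crop(im,210,360,160,290,4.5,'pics/s6z.png')
"
```

```text
t 13.5 nose [84.67  0.3  27.66] tail [-62.59   0.28  56.22] pitch 10.97 yaw -16.29 F_h [-12.68   2.38   1.22] M [1.01 1.68 0.06] open 49.8
```

View pics/w6z.png

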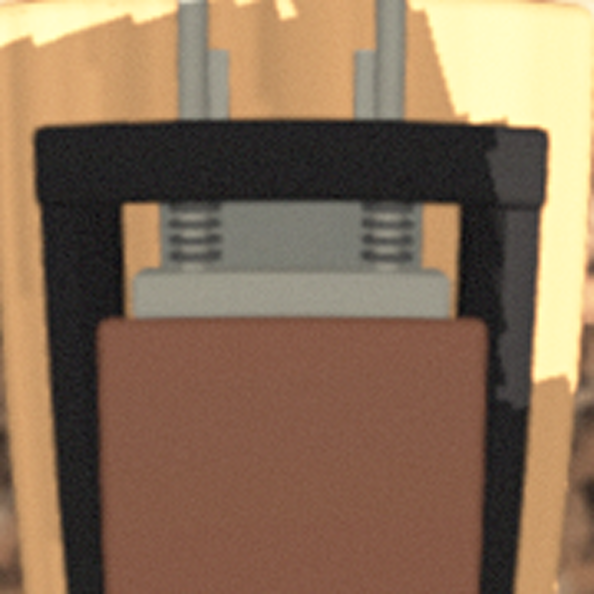

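View pics/s6z.png

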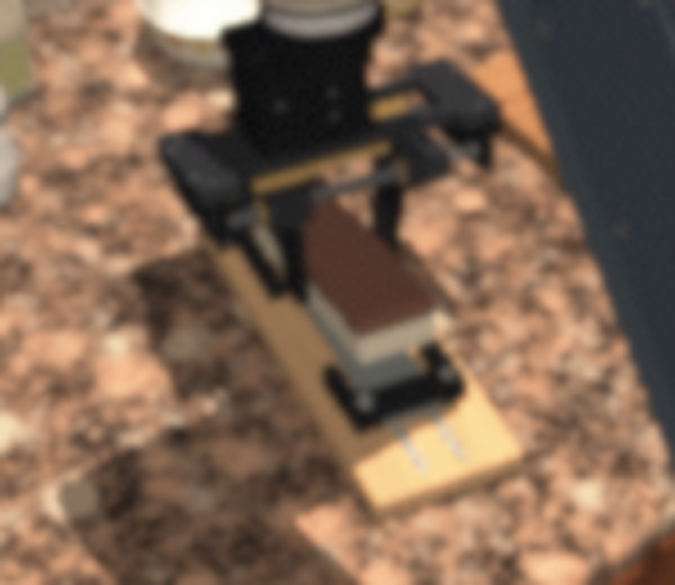

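Contact and push are confirmed: the orange-faced jaw has slid back about 5.5 mm (in the zoom, the gap from bar to jaw shrank from 103 to 65 px). Tail is still up. Now I plan the rocking.

```bash
python3 - <<'E'
from h import *
s=bot.read_state(); p,R=s['position'],s['tcp_rot']; n0=hol(p+R@NOSE)
p0=10.97
for pt,x in [(9.5,85.1),(8,85.5),(6.5,85.8),(5,86.1)]:
    dR=Ro.from_rotvec([0,p0-pt,0],degrees=True).as_matrix()
    R1=R@dR; tgt=wor(n0+np.array([x-n0[0],.5,0.1])); g=tgt-R1@NOSE
    print(pt,delta(p,R,g,R1))
E
```

```text
9.5 (array([ 0.3, -0.5,  1.7]), array([-0.  ,  1.47, -0.  ]))
8 (array([ 0.7, -0.5,  3.6]), array([-0.  ,  2.97, -0.  ]))
6.5 (array([ 1. , -0.5,  5.5]), array([-0.  ,  4.47, -0.  ]))
5 (array([ 1.3, -0.5,  7.4]), array([ 0.  ,  5.97, -0.  ]))
```

Request:
{"api": "play_rows", "payload": {
  "fingers": [255,255,255,255,255,255,255],
  "linear": [
    [0.2,-0.25,0.8],
    [0.3,-0.5,1.7],
    [0.5,-0.5,2.6],
    [0.7,-0.5,3.6],
    [0.9,-0.5,4.5],
    [1,-0.5,5.5],
    [1,-0.5,5.5]
  ],
  "rot": [
    [0,0.7,0],
    [0,1.5,0],
    [0,2.2,0],
    [0,3,0],
    [0,3.7,0],
    [0,4.5,0],
    [0,4.5,0]
  ]
}}

```text
time_s: 14.3
position: [0.5143, 0.0696, 0.0405]
tcp_rot: [[0.954, -0.28, -0.11], [-0.279, -0.96, 0.029], [-0.113, 0.002, -0.994]]
force: [-12.2, 5.3, 2.0]
opening: 0.573
```

```bash
python3 -c "
from h import *
rep()"
```

```text
t 14.3 nose [85.02  0.34 27.49] tail [-64.01   0.3   44.51] pitch 6.52 yaw -16.29 F_h [-13.17   1.71   2.05] M [0.82 1.83 0.03] open 49.8
```

```bash
python3 - <<'E'
from h import *
s=bot.read_state(); p,R=s['position'],s['tcp_rot']; n0=hol(p+R@NOSE)
p0=6.52
for pt,x in [(6.5,86.0),(5.5,86.4),(4.5,86.8),(3.5,87.1),(2.5,87.3)]:
    dR=Ro.from_rotvec([0,p0-pt,0],degrees=True).as_matrix()
    R1=R@dR; tgt=wor(n0+np.array([x-n0[0],.2,0.2])); g=tgt-R1@NOSE
    print(pt,delta(p,R,g,R1))
E
```

```text
6.5 (array([ 0.9, -0.2, -0.3]), array([ 0.  ,  0.02, -0.  ]))
5.5 (array([ 1.3, -0.2,  1. ]), array([-0.  ,  1.02,  0.  ]))
4.5 (array([ 1.6, -0.2,  2.2]), array([-0.  ,  2.02, -0.  ]))
3.5 (array([ 1.9, -0.2,  3.5]), array([-0.  ,  3.02, -0.  ]))
2.5 (array([ 2.1, -0.2,  4.7]), array([-0.  ,  4.02, -0.  ]))
```

Request:
{"api": "play_rows", "payload": {
  "fingers": [255,255,255,255,255,255],
  "linear": [
    [0.9,-0.2,-0.3],
    [1.1,-0.2,0.4],
    [1.3,-0.2,1],
    [1.5,-0.2,1.6],
    [1.6,-0.2,2.2],
    [1.6,-0.2,2.2]
  ],
  "rot": [
    [0,0,0],
    [0,0.5,0],
    [0,1,0],
    [0,1.5,0],
    [0,2,0],
    [0,2,0]
  ]
}}

```text
time_s: 14.9
position: [0.514, 0.0696, 0.0378]
tcp_rot: [[0.957, -0.28, -0.08], [-0.28, -0.96, 0.02], [-0.082, 0.003, -0.997]]
force: [-14.5, 5.8, 2.8]
opening: 0.57
```

```bash
python3 -c "
from h import *
rep()
im=capture('wrist'); cv2.imwrite('pics/w7.png',im[:,:,::-1])
crop(im,190,370,20,200,3.3,'pics/w7z.png')
im=capture('scene'); cv2.imwrite('pics/s7.png',im[:,:,::-1]); crop(im,260,330,210,280,8,'pics/s7z.png')
"
```

```text
t 14.9 nose [85.17  0.28 27.1 ] tail [-64.32   0.27  39.44] pitch 4.72 yaw -16.3 F_h [-15.5    1.52   2.84] M [0.92 2.09 0.02] open 49.6
```

View pics/w7z.png

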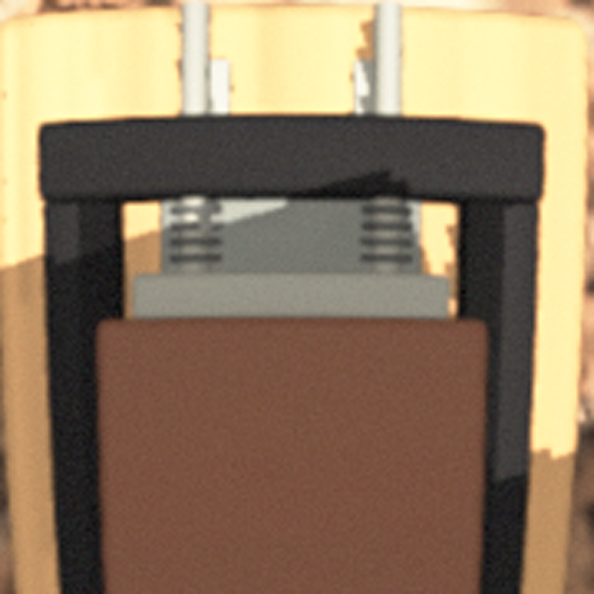

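View pics/s7z.png

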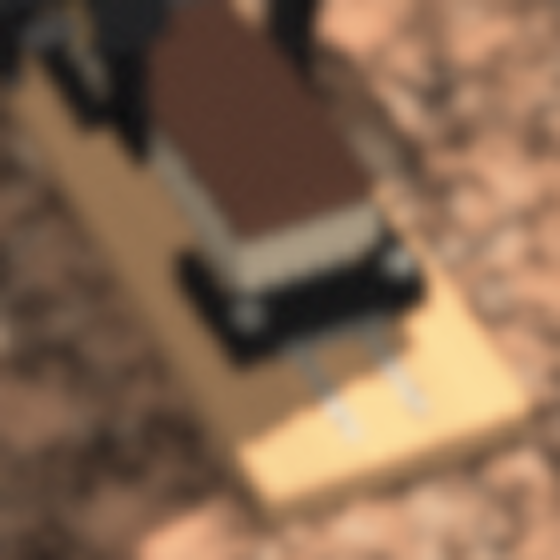

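Request:
{"api": "play_rows", "payload": {
  "fingers": [255,255,255,255],
  "linear": [
    [0.8,0,-0.4],
    [1.6,0,-0.7],
    [2.4,0,-0.9],
    [2.4,0,-0.9]
  ],
  "rot": [
    [0,0,0],
    [0,0,0],
    [0,0,0],
    [0,0,0]
  ]
}}

```text
time_s: 15.4
position: [0.5146, 0.0694, 0.0382]
tcp_rot: [[0.956, -0.28, -0.084], [-0.28, -0.96, 0.021], [-0.087, 0.003, -0.996]]
force: [-16.9, 5.5, 2.6]
opening: 0.573
```

```bash
python3 -c "
from h import *
rep()
"
```

```text
t 15.4 nose [85.73  0.24 27.2 ] tail [-63.71   0.24  40.19] pitch 4.97 yaw -16.3 F_h [-17.78   0.56   2.6 ] M [1.17 2.46 0.04] open 49.8
```

```bash
python3 - <<'E'
from h import *
s=bot.read_state(); p,R=s['position'],s['tcp_rot']; n0=hol(p+R@NOSE)
p0=4.97
for pt,x in [(4,86.0),(3,86.3),(2,86.6),(1,86.8),(0,87)]:
    dR=Ro.from_rotvec([0,p0-pt,0],degrees=True).as_matrix()
    R1=R@dR; tgt=wor(n0+np.array([x-n0[0],0,0.2])); g=tgt-R1@NOSE
    print(pt,delta(p,R,g,R1))
E
```

```text
4 (array([0.2, 0. , 1. ]), array([-0.  ,  0.97, -0.  ]))
3 (array([0.4, 0. , 2.3]), array([-0.  ,  1.97, -0.  ]))
2 (array([0.7, 0. , 3.6]), array([-0.  ,  2.97, -0.  ]))
1 (array([0.9, 0. , 4.8]), array([-0.  ,  3.97,  0.  ]))
0 (array([1.1, 0. , 6.1]), array([-0.  ,  4.97, -0.  ]))
```

Request:
{"api": "play_rows", "payload": {
  "fingers": [255,255,255,255,255],
  "linear": [
    [0.1,0,0.5],
    [0.2,0,1],
    [0.3,0,1.6],
    [0.4,0,2.2],
    [0.4,0,2.2]
  ],
  "rot": [
    [0,0.5,0],
    [0,1,0],
    [0,1.5,0],
    [0,2,0],
    [0,2,0]
  ]
}}

```text
time_s: 15.9
position: [0.5145, 0.0694, 0.0357]
tcp_rot: [[0.959, -0.28, -0.051], [-0.28, -0.96, 0.011], [-0.052, 0.004, -0.999]]
force: [-16.5, 7.2, 2.3]
opening: 0.567
```

```bash
python3 -c "
from h import *
rep()
"
```

```text
t 15.9 nose [85.98  0.21 27.24] tail [-63.82   0.17  35.02] pitch 2.97 yaw -16.28 F_h [-17.87   2.27   2.25] M [1.28 2.51 0.11] open 49.3
```

Request:
{"api": "play_rows", "payload": {
  "fingers": [255,255,255,255,255],
  "linear": [
    [0.1,0,0.6],
    [0.2,0,1.2],
    [0.3,0,1.8],
    [0.4,0,2.4],
    [0.4,0,2.4]
  ],
  "rot": [
    [0,0.5,0],
    [0,1,0],
    [0,1.5,0],
    [0,2,0],
    [0,2,0]
  ]
}}

```text
time_s: 16.4
position: [0.5144, 0.0694, 0.0331]
tcp_rot: [[0.96, -0.28, -0.018], [-0.28, -0.96, 0.001], [-0.017, 0.004, -1.0]]
force: [-16.4, 7.6, 3.2]
opening: 0.569
```

```bash
python3 -c "
from h import *
rep()
im=capture('scene'); cv2.imwrite('pics/s8.png',im[:,:,::-1]); crop(im,240,330,190,280,6.5,'pics/s8z.png')
"
```

```text
t 16.4 nose [86.15  0.2  27.26] tail [-63.83   0.13  29.88] pitch 1.0 yaw -16.28 F_h [-17.91   2.65   3.21] M [1.51 2.51 0.11] open 49.5
```

View pics/s8z.png

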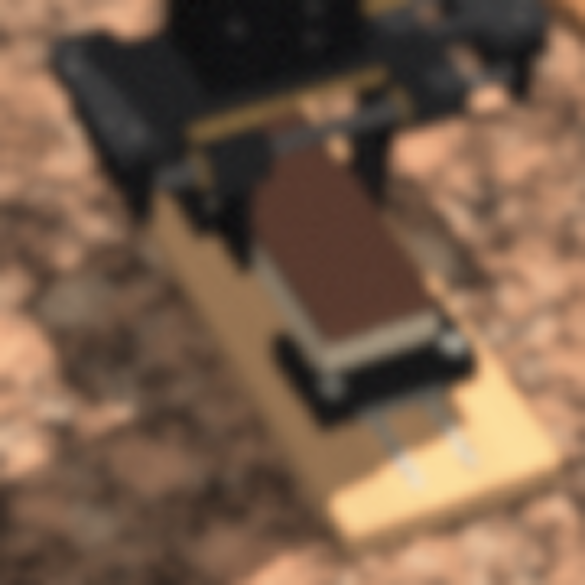

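Request:
{"api": "play_rows", "payload": {
  "fingers": [255,255,255,255],
  "linear": [
    [0,0,0.4],
    [0,0,0.8],
    [0,0,1.2],
    [0,0,1.2]
  ],
  "rot": [
    [0,0.4,0],
    [0,0.7,0],
    [0,1,0],
    [0,1,0]
  ]
}}

```text
time_s: 16.85
position: [0.5146, 0.0693, 0.0326]
tcp_rot: [[0.96, -0.28, -0.001], [-0.28, -0.96, -0.004], [0.0, 0.004, -1.0]]
force: [-16.7, 6.9, 9.1]
opening: 0.572
```

```bash
python3 -c "
from h import *
rep()
"
```

```text
t 16.85 nose [86.46  0.16 28.02] tail [-63.54   0.13  27.98] pitch -0.01 yaw -16.29 F_h [-17.95   1.92   9.13] M [1.71 2.96 0.15] open 49.8
```

Request:
{"api": "play_rows", "payload": {
  "fingers": [255,255,255,255,255],
  "linear": [
    [-1,0,-0.1],
    [-2,0,-0.2],
    [-3,0,-0.3],
    [-4,0,-0.3],
    [-4,0,-0.3]
  ],
  "rot": [
    [0,0,0],
    [0,0,0],
    [0,0,0],
    [0,0,0],
    [0,0,0]
  ]
}}

```text
time_s: 17.35
position: [0.5147, 0.0693, 0.0326]
tcp_rot: [[0.96, -0.28, 0.007], [-0.28, -0.96, -0.005], [0.008, 0.003, -1.0]]
force: [-10.3, 4.5, 0.5]
opening: 0.577
```

```bash
python3 -c "
from h import *
rep()
"
```

```text
t 17.35 nose [86.6   0.18 28.61] tail [-63.4    0.15  27.44] pitch -0.45 yaw -16.29 F_h [-11.14   1.4    0.48] M [1.13 2.17 0.08] open 50.2
```

Request:
{"api": "play_rows", "payload": {
  "fingers": [255,255,255,255,255],
  "linear": [
    [-0.8,0,0],
    [-1.6,0,0],
    [-2.4,0,0],
    [-3,0,0],
    [-3,0,0]
  ],
  "rot": [
    [0,-0.2,0],
    [0,-0.4,0],
    [0,-0.6,0],
    [0,-0.7,0],
    [0,-0.7,0]
  ]
}}

```text
time_s: 17.85
position: [0.5146, 0.0695, 0.0327]
tcp_rot: [[0.96, -0.281, 0.0], [-0.281, -0.96, -0.003], [0.001, 0.002, -1.0]]
force: [-8.1, 3.5, -2.5]
opening: 0.573
```

```bash
python3 -c "
from h import *
rep()
"
```

```text
t 17.85 nose [86.38  0.28 28.16] tail [-63.62   0.33  27.99] pitch -0.07 yaw -16.32 F_h [-8.74  1.08 -2.54] M [ 0.62  1.43 -0.03] open 49.8
```

Request:
{"api": "play_rows", "payload": {
  "fingers": [255,255,255,255,255],
  "linear": [
    [-0.7,0,0],
    [-1.4,0,0],
    [-2.1,0,0],
    [-2.7,0,0],
    [-2.7,0,0]
  ],
  "rot": [
    [0,-0.1,0],
    [0,-0.2,0],
    [0,-0.3,0],
    [0,-0.3,0],
    [0,-0.3,0]
  ]
}}

```text
time_s: 18.35
position: [0.5129, 0.07, 0.0328]
tcp_rot: [[0.96, -0.281, -0.003], [-0.281, -0.96, -0.001], [-0.002, 0.002, -1.0]]
force: [-6.9, 2.1, -2.4]
opening: 0.569
```

```bash
python3 -c "
from h import *
rep()
"
```

```text
t 18.35 nose [84.63  0.3  28.02] tail [-65.37   0.36  28.33] pitch 0.12 yaw -16.32 F_h [-7.21  0.09 -2.35] M [ 0.45  1.2  -0.06] open 49.5
```

Request:
{"api": "play_rows", "payload": {
  "fingers": [255,255,255,255,255],
  "linear": [
    [-0.7,0,0],
    [-1.4,0,0],
    [-2.1,0,0],
    [-2.5,0,0],
    [-2.5,0,0]
  ],
  "rot": [
    [0,0,0],
    [0,0,0],
    [0,0,0],
    [0,0,0],
    [0,0,0]
  ]
}}

```text
time_s: 18.85
position: [0.5127, 0.0701, 0.0328]
tcp_rot: [[0.96, -0.281, 0.002], [-0.281, -0.96, -0.002], [0.002, 0.002, -1.0]]
force: [-4.8, 0.6, -6.5]
opening: 0.572
```

```bash
python3 -c "
from h import *
rep()
"
```

```text
t 18.85 nose [84.45  0.33 28.36] tail [-65.55   0.37  28.02] pitch -0.13 yaw -16.31 F_h [-4.81 -0.74 -6.55] M [ 0.04  1.06 -0.1 ] open 49.8
```

Request:
{"api": "play_rows", "payload": {
  "fingers": [255,255,255,255,255],
  "linear": [
    [-0.7,0,0.3],
    [-1.4,0,0.7],
    [-2,0,1],
    [-2.3,0,1.3],
    [-2.3,0,1.3]
  ],
  "rot": [
    [0,-0.1,0],
    [0,-0.2,0],
    [0,-0.3,0],
    [0,-0.3,0],
    [0,-0.3,0]
  ]
}}

```text
time_s: 19.35
position: [0.5127, 0.0702, 0.0326]
tcp_rot: [[0.96, -0.281, 0.002], [-0.281, -0.96, -0.002], [0.002, 0.001, -1.0]]
force: [-5.0, -1.5, -1.0]
opening: 0.57
```

```bash
python3 -c "
from h import *
rep()
im=capture('scene'); cv2.imwrite('pics/s9.png',im[:,:,::-1]); crop(im,240,330,190,280,6.5,'pics/s9z.png')
im=capture('wrist'); cv2.imwrite('pics/w9.png',im[:,:,::-1])
crop(im,190,370,20,200,3.3,'pics/w9z.png')
"
```

```text
t 19.35 nose [84.4   0.41 28.18] tail [-65.6    0.48  27.89] pitch -0.11 yaw -16.32 F_h [-4.41 -2.82 -1.01] M [-0.27  0.89 -0.15] open 49.6
```

View pics/s9z.png

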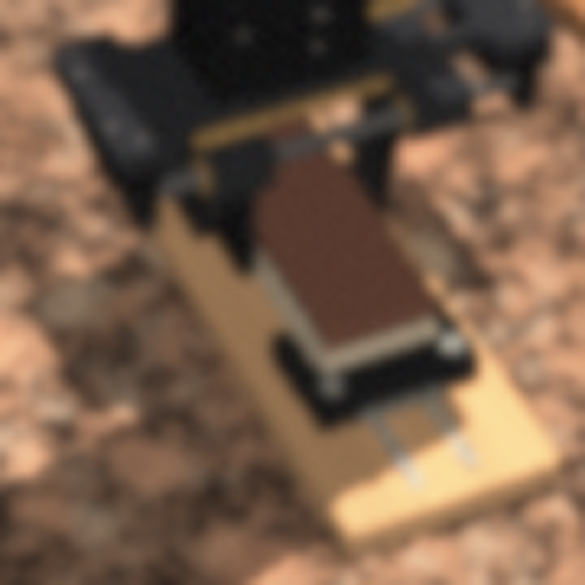

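View pics/w9z.png

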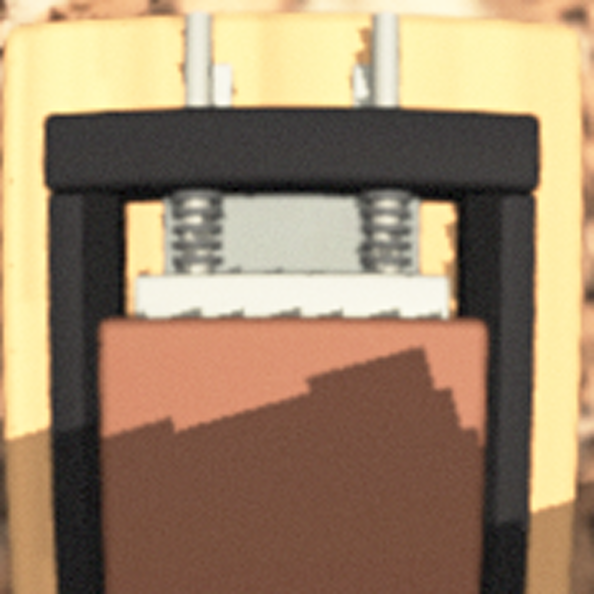

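Request:
{"api": "play_rows", "payload": {
  "fingers": [255,255,255,255],
  "linear": [
    [-0.7,0.3,0],
    [-1.4,0.6,0],
    [-2,0.8,0],
    [-2,0.8,0]
  ],
  "rot": [
    [0,-0.1,0],
    [0,-0.2,0],
    [0,-0.2,0],
    [0,-0.2,0]
  ]
}}

```text
time_s: 19.85
position: [0.5127, 0.0701, 0.0326]
tcp_rot: [[0.96, -0.281, 0.003], [-0.281, -0.96, -0.001], [0.003, -0.0, -1.0]]
force: [-1.7, -1.4, -2.1]
opening: 0.573
```

```bash
python3 -c "
from h import *
rep()
"
```

```text
t 19.85 nose [84.41  0.42 28.25] tail [-65.59   0.46  27.83] pitch -0.16 yaw -16.31 F_h [-1.2  -1.81 -2.12] M [-0.3   0.35 -0.16] open 49.8
```

Request:
{"api": "play_rows", "payload": {
  "fingers": [100,90,80,70,60,55,55,55],
  "linear": [
    [0,0,0],
    [0,0,0],
    [0,0,0],
    [0,0,0],
    [0,0,0],
    [0,0,0],
    [0,0,0],
    [0,0,0]
  ],
  "rot": [
    [0,0,0],
    [0,0,0],
    [0,0,0],
    [0,0,0],
    [0,0,0],
    [0,0,0],
    [0,0,0],
    [0,0,0]
  ]
}}

```text
time_s: 20.65
position: [0.5113, 0.0704, 0.0324]
tcp_rot: [[0.96, -0.281, -0.0], [-0.281, -0.96, -0.0], [0.0, 0.0, -1.0]]
force: [0.3, 0.9, -0.1]
opening: 0.781
```

```bash
python3 -c "
from h import *
rep()
im=capture('wrist'); cv2.imwrite('pics/w10.png',im[:,:,::-1])
"
```

```text
t 20.65 nose [82.99  0.3  27.78] tail [-67.01   0.31  27.77] pitch -0.0 yaw -16.3 F_h [ 0.07  0.96 -0.08] M [ 0.08  0.03 -0.02] open 67.9
```

View pics/w10.png

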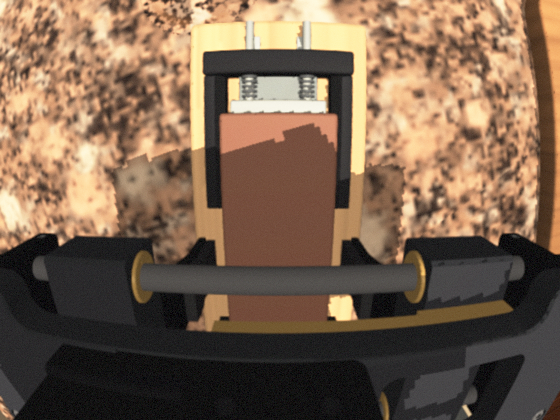

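Fingers are clear on both sides and the stone stays put against the jaw. Lifting straight up.

Request:
{"api": "play_rows", "payload": {
  "fingers": [55,55,55,55,55,55,55,55,55,55,55,55,55],
  "linear": [
    [0,0,-3],
    [0,0,-8],
    [0,0,-15],
    [0,0,-25],
    [0,0,-40],
    [0,0,-60],
    [-10,10,-85],
    [-20,30,-110],
    [-30,60,-135],
    [-40,90,-155],
    [-50,110,-165],
    [-50,120,-170],
    [-50,120,-170]
  ],
  "rot": [
    [0,0,0],
    [0,0,0],
    [0,0,0],
    [0,0,0],
    [0,0,0],
    [0,0,0],
    [0,0,0],
    [0,0,0],
    [0,0,0],
    [0,0,0],
    [0,0,0],
    [0,0,0],
    [0,0,0]
  ]
}}

```text
time_s: 22.0
position: [0.4303, -0.0317, 0.2036]
tcp_rot: [[0.959, -0.283, 0.003], [-0.283, -0.959, -0.001], [0.003, 0.0, -1.0]]
force: [1.3, 0.1, 0.8]
opening: 0.781
```

```bash
python3 -c "
from h import *
import pickle
s=rep()
c=get_calibration('wrist'); im=capture('wrist'); cv2.imwrite('pics/w11.png',im[:,:,::-1]); pickle.dump((c,s),open('w11.pkl','wb')); crop(im,90,290,60,260,3,'pics/w11z.png')
im=capture('scene'); cv2.imwrite('pics/s11.png',im[:,:,::-1]); crop(im,230,340,180,290,5,'pics/s11z.png')
im=capture('top'); cv2.imwrite('pics/t11.png',im[:,:,::-1])
"
```

```text
t 22.0 nose [  33.93 -120.61  199.22] tail [-116.07 -120.27  198.74] pitch -0.18 yaw -16.43 F_h [1.23 0.48 0.76] M [0.07 0.05 0.03] open 68.0
```

View pics/w11z.png

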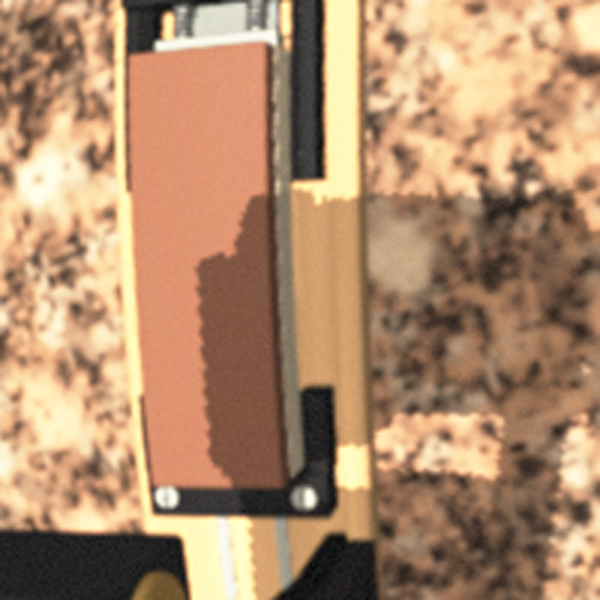

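View pics/s11z.png

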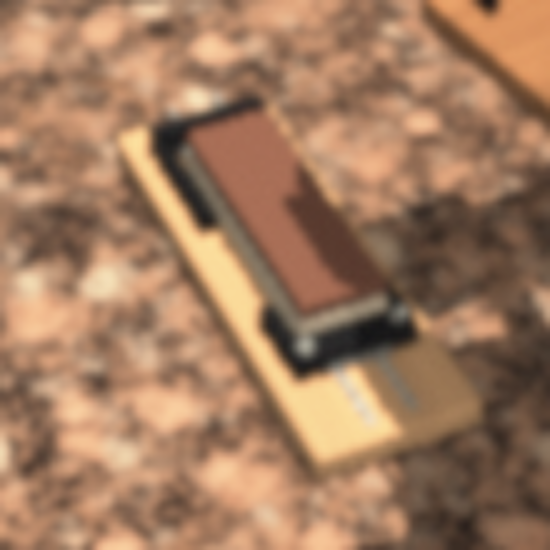

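View pics/t11.png

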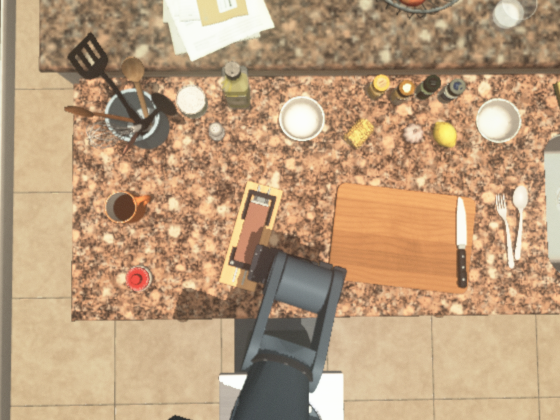

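The pictures show the stone in the cradle: tail inside the stop at zoomed row 488, jaw pressed on its nose, and mug and salt unmoved at (122,207) and (216,130). Image height resolution can't prove that both ends are down. I'll check with a light fingertip touch on the top at each end.

```bash
python3 - <<'E'
from h import *
s=rep(); p,R=s['position'],s['tcp_rot']
for h in ([60,.4,75],[60,.4,61]): print(h,delta(p,R,wor(h),toolR(YAW,0)))
E
```

```text
t 22.15 nose [  33.27 -119.1   197.51] tail [-116.73 -119.12  197.55] pitch 0.01 yaw -16.29 F_h [-0.92 -0.31 -0.76] M [ 0.04  0.04 -0.01] open 68.2
[60, 0.4, 75] (array([ 100.8, -119.5,  127.1]), array([-0.01,  0.01,  0.01]))
[60, 0.4, 61] (array([ 100.8, -119.5,  141.1]), array([-0.01,  0.01,  0.01]))
```

Request:
{"api": "play_rows", "payload": {
  "fingers": [255,255,255,255,255,255,255,255,255,255,255,255,255,255,255,255],
  "linear": [
    [10,-10,0],
    [25,-30,5],
    [45,-55,15],
    [65,-80,30],
    [82,-100,50],
    [93,-112,70],
    [99,-118,90],
    [101,-119.5,105],
    [101,-119.5,117],
    [101,-119.5,125],
    [101,-119.5,131],
    [101,-119.5,135],
    [101,-119.5,138],
    [101,-119.5,140],
    [101,-119.5,141],
    [101,-119.5,141]
  ],
  "rot": [
    [0,0,0],
    [0,0,0],
    [0,0,0],
    [0,0,0],
    [0,0,0],
    [0,0,0],
    [0,0,0],
    [0,0,0],
    [0,0,0],
    [0,0,0],
    [0,0,0],
    [0,0,0],
    [0,0,0],
    [0,0,0],
    [0,0,0],
    [0,0,0]
  ]
}}

```text
time_s: 23.75
position: [0.5603, 0.0556, 0.0616]
tcp_rot: [[0.96, -0.281, 0.0], [-0.281, -0.96, -0.0], [0.0, 0.0, -1.0]]
force: [0.3, -0.4, 0.0]
opening: 0.004
```

```bash
python3 - <<'E'
from h import *
s=rep(); print('tcp',hol(s['position']).round(2))
E
```

```text
t 23.75 nose [134.11  -0.22  57.05] tail [-15.89  -0.19  56.98] pitch -0.02 yaw -16.31 F_h [ 0.34 -0.27  0.04] M [0.   0.01 0.09] open 0.4
tcp [60.11 -0.2  61.61]
```

Request:
{"api": "play_rows", "payload": {
  "fingers": [255,255,255,255],
  "linear": [
    [0,0,1],
    [0,0,1.7],
    [0,0,2.2],
    [0,0,2.2]
  ],
  "rot": [
    [0,0,0],
    [0,0,0],
    [0,0,0],
    [0,0,0]
  ]
}}

```text
time_s: 24.15
position: [0.5601, 0.0556, 0.0591]
tcp_rot: [[0.96, -0.281, -0.0], [-0.281, -0.96, -0.0], [-0.0, 0.0, -1.0]]
force: [0.4, -0.9, -0.4]
opening: 0.006
```

```bash
python3 - <<'E'
from h import *
s=rep(); print('tcp',hol(s['position']).round(2))
E
```

```text
t 24.15 nose [133.92  -0.2   54.52] tail [-16.08  -0.19  54.54] pitch 0.01 yaw -16.3 F_h [ 0.63 -0.72 -0.4 ] M [ 0.1  -0.03 -0.01] open 0.5
tcp [59.92 -0.19 59.13]
```

Request:
{"api": "play_rows", "payload": {
  "fingers": [255,255],
  "linear": [
    [0,0,0.6],
    [0,0,0.6]
  ],
  "rot": [
    [0,0,0],
    [0,0,0]
  ]
}}

```text
time_s: 24.35
position: [0.5601, 0.0556, 0.0585]
tcp_rot: [[0.96, -0.281, -0.0], [-0.281, -0.96, -0.0], [-0.0, 0.0, -1.0]]
force: [-0.5, 0.0, 0.3]
opening: 0.007
```

```bash
python3 - <<'E'
from h import *
s=rep(); print('tcp',hol(s['position']).round(2))
E
```

```text
t 24.35 nose [133.95  -0.19  53.91] tail [-16.05  -0.19  53.92] pitch 0.01 yaw -16.3 F_h [-0.53 -0.11  0.3 ] M [-0.   -0.   -0.07] open 0.6
tcp [59.95 -0.19 58.51]
```

Request:
{"api": "play_rows", "payload": {
  "fingers": [255,255],
  "linear": [
    [0,0,0.6],
    [0,0,0.6]
  ],
  "rot": [
    [0,0,0],
    [0,0,0]
  ]
}}

```text
time_s: 24.55
position: [0.5602, 0.0556, 0.0584]
tcp_rot: [[0.96, -0.281, 0.0], [-0.281, -0.96, -0.0], [0.0, 0.0, -1.0]]
force: [0.1, -0.3, 4.0]
opening: 0.006
```

```bash
python3 - <<'E'
from h import *
s=rep(); print('tcp',hol(s['position']).round(2))
E
```

```text
t 24.55 nose [134.03  -0.17  53.85] tail [-15.97  -0.17  53.81] pitch -0.01 yaw -16.3 F_h [ 0.17 -0.31  4.02] M [0.11 0.21 0.02] open 0.5
tcp [60.03 -0.17 58.43]
```

Request:
{"api": "play_rows", "payload": {
  "fingers": [255,255],
  "linear": [
    [0,0,0.7],
    [0,0,0.7]
  ],
  "rot": [
    [0,0,0],
    [0,0,0]
  ]
}}

```text
time_s: 24.75
position: [0.5602, 0.0556, 0.0583]
tcp_rot: [[0.96, -0.281, 0.0], [-0.281, -0.96, -0.0], [0.0, 0.0, -1.0]]
force: [-2.0, -1.3, 8.7]
opening: 0.005
```

```bash
python3 - <<'E'
from h import *
s=rep(); print('tcp',hol(s['position']).round(2))
E
```

```text
t 24.75 nose [134.    -0.16  53.77] tail [-16.    -0.17  53.72] pitch -0.02 yaw -16.3 F_h [-1.58 -1.79  8.71] M [0.09 0.4  0.  ] open 0.5
tcp [60.   -0.17 58.34]
```

Nose end is solid: the top reads 58.4 mm and gives only 0.1 mm under 8.7 N. Now the tail end.

Request:
{"api": "play_rows", "payload": {
  "fingers": [255,255,255,255,255,255,255,255,255,255],
  "linear": [
    [0,0,-2],
    [0,0,-6],
    [-15,0,-10],
    [-40,0,-10],
    [-65,0,-10],
    [-90,0,-10],
    [-105,0,-9],
    [-105,0,-6],
    [-105,0,-3.2],
    [-105,0,-3.2]
  ],
  "rot": [
    [0,0,0],
    [0,0,0],
    [0,0,0],
    [0,0,0],
    [0,0,0],
    [0,0,0],
    [0,0,0],
    [0,0,0],
    [0,0,0],
    [0,0,0]
  ]
}}

```text
time_s: 25.75
position: [0.4611, 0.0848, 0.0602]
tcp_rot: [[0.96, -0.281, 0.002], [-0.281, -0.96, -0.0], [0.002, -0.0, -1.0]]
force: [0.3, -0.6, -0.5]
opening: 0.007
```

```bash
python3 - <<'E'
from h import *
s=rep(); print('tcp',hol(s['position']).round(2))
E
```

```text
t 25.75 nose [ 3.072e+01 -4.000e-02  5.570e+01] tail [-1.1928e+02  2.0000e-02  5.5450e+01] pitch -0.1 yaw -16.32 F_h [ 0.44 -0.51 -0.52] M [0.09 0.   0.04] open 0.6
tcp [-4.329e+01 -1.000e-02  6.017e+01]
```

Request:
{"api": "play_rows", "payload": {
  "fingers": [255,255,255],
  "linear": [
    [0,0,0.7],
    [0,0,1.2],
    [0,0,1.2]
  ],
  "rot": [
    [0,0,0],
    [0,0,0],
    [0,0,0]
  ]
}}

```text
time_s: 26.05
position: [0.4598, 0.085, 0.0592]
tcp_rot: [[0.96, -0.281, 0.0], [-0.281, -0.96, -0.0], [0.0, 0.0, -1.0]]
force: [0.8, 0.1, -0.7]
opening: 0.007
```

```bash
python3 - <<'E'
from h import *
s=rep(); print('tcp',hol(s['position']).round(2))
E
```

```text
t 26.05 nose [29.43 -0.23 54.6 ] tail [-120.57   -0.17   54.57] pitch -0.01 yaw -16.32 F_h [ 0.77  0.3  -0.75] M [ 0.05  0.01 -0.03] open 0.6
tcp [-44.57  -0.2   59.19]
```

Request:
{"api": "play_rows", "payload": {
  "fingers": [255,255],
  "linear": [
    [0,0,0.7],
    [0,0,0.7]
  ],
  "rot": [
    [0,0,0],
    [0,0,0]
  ]
}}

```text
time_s: 26.25
position: [0.4594, 0.0851, 0.0585]
tcp_rot: [[0.96, -0.281, -0.0], [-0.281, -0.96, -0.0], [-0.0, 0.0, -1.0]]
force: [-0.7, 0.0, 0.0]
opening: 0.008
```

```bash
python3 - <<'E'
from h import *
s=rep(); print('tcp',hol(s['position']).round(2))
E
```

```text
t 26.25 nose [29.02 -0.22 53.94] tail [-120.98   -0.2    53.94] pitch 0.0 yaw -16.31 F_h [-0.7  -0.16  0.02] M [ 0.05  0.06 -0.02] open 0.7
tcp [-44.98  -0.21  58.54]
```

Request:
{"api": "play_rows", "payload": {
  "fingers": [255,255],
  "linear": [
    [0,0,0.7],
    [0,0,0.7]
  ],
  "rot": [
    [0,0,0],
    [0,0,0]
  ]
}}

```text
time_s: 26.45
position: [0.4594, 0.0851, 0.0584]
tcp_rot: [[0.96, -0.281, 0.0], [-0.281, -0.96, -0.0], [0.0, 0.0, -1.0]]
force: [-0.4, 0.4, 4.4]
opening: 0.004
```

```bash
python3 - <<'E'
from h import *
s=rep(); print('tcp',hol(s['position']).round(2))
E
```

```text
t 26.45 nose [29.04 -0.16 53.82] tail [-120.96   -0.17   53.76] pitch -0.02 yaw -16.3 F_h [-0.52  0.27  4.38] M [0.02 0.18 0.05] open 0.4
tcp [-44.97  -0.16  58.39]
```

Request:
{"api": "play_rows", "payload": {
  "fingers": [255,255],
  "linear": [
    [0,0,0.7],
    [0,0,0.7]
  ],
  "rot": [
    [0,0,0],
    [0,0,0]
  ]
}}

```text
time_s: 26.65
position: [0.4594, 0.0851, 0.0583]
tcp_rot: [[0.96, -0.281, 0.001], [-0.281, -0.96, -0.0], [0.001, 0.0, -1.0]]
force: [-2.3, -0.5, 10.7]
opening: 0.003
```

```bash
python3 - <<'E'
from h import *
s=rep(); print('tcp',hol(s['position']).round(2))
E
```

```text
t 26.65 nose [29.05 -0.14 53.77] tail [-120.95   -0.17   53.65] pitch -0.05 yaw -16.29 F_h [-2.05 -1.1  10.72] M [-0.03  0.33 -0.02] open 0.2
tcp [-44.95  -0.16  58.31]
```

Both ends top out at 58.4 mm, so the stone is flat and home. Backing off and handing in.

Request:
{"api": "play_rows", "payload": {
  "fingers": [255,255,255,255,255,255,255,255,255,255,255,255,255,255,255],
  "linear": [
    [0,0,-2],
    [0,0,-6],
    [0,0,-14],
    [0,0,-26],
    [0,0,-42],
    [0,5,-62],
    [0,20,-85],
    [0,40,-105],
    [0,65,-125],
    [0,90,-138],
    [0,110,-145],
    [0,120,-150],
    [0,120,-150],
    [0,120,-150],
    [0,120,-150]
  ],
  "rot": [
    [0,0,0],
    [0,0,0],
    [0,0,0],
    [0,0,0],
    [0,0,0],
    [0,0,0],
    [0,0,0],
    [0,0,0],
    [0,0,0],
    [0,0,0],
    [0,0,0],
    [0,0,0],
    [0,0,0],
    [0,0,0],
    [0,0,0]
  ]
}}

```text
time_s: 28.15
position: [0.4254, -0.0292, 0.2068]
tcp_rot: [[0.96, -0.28, -0.001], [-0.28, -0.96, 0.001], [-0.001, -0.0, -1.0]]
force: [-0.1, 0.6, 0.8]
opening: 0.0
```

```bash
python3 -c "
from h import *
s=rep()
im=capture('scene'); cv2.imwrite('pics/s12.png',im[:,:,::-1])
"
```

```text
t 28.15 nose [  28.49 -119.38  202.07] tail [-121.51 -119.49  202.26] pitch 0.07 yaw -16.26 F_h [-0.26  0.59  0.82] M [ 0.02  0.03 -0.03] open 0.0
```

View pics/s12.png

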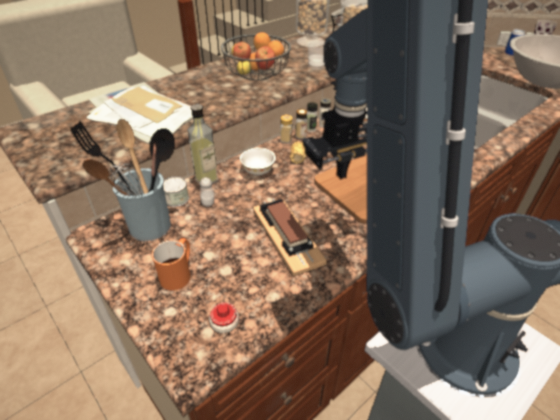

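The stone is seated in the holder at (288,228). The mug at (172,265) and the salt at (206,192) are where they started, and the gripper is clear.

```bash
python3 -c "
from rig import bot
print(bot.hand_in())"
```

```text
the job is handed in; nothing more can be done
None
```

The stone is clamped in its holder, lying flat and released. I handed the job in at about 28 s of the 72 s allowed, and no verdict came back.

- **How it went in:** I gripped the stone at its middle, set it in nose-first at a 10° slant and felt for the floor. Then I pushed the jaw back about 5 mm and rocked the tail down behind the stop. I eased off until the jaw pushed the stone back against the stop, opened the fingers and withdrew.
- **Forces:** The highest push I read at the wrist was about 18 N along the holder. The floor carried at most about 14 N. These are readings between moves, not a continuous record. About 6 N of the push was more than the spring alone explains, which I put down to friction.
- **Flatness:** After letting go, I touched the top lightly with closed fingertips. Both ends read 58.4 mm, give or take 0.05 mm, against 58 mm nominal, and neither gave under 9 to 11 N. The constant 0.4 mm is within the calibration error.
- **Cradle offset:** By touch and by the close wrist views, d is about +9 to +9.5 mm. The coarse top view gave only about +6 to +7 mm, so I relied on touch.
- **Surroundings:** The last pictures show the mug and salt shaker where they started, and the gripper well clear of everything.

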